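Fill the empty bays of a hooded tin rack

TASK

The hooded rack has four bays, and two of them already hold a slim tin far back under the hood where it can hardly be seen. Find the two empty bays by feel and slide the two spare tins lengthwise into them, one in each, until they are fully home against the stop with their ends practically level with the front of the hood; do not leave a spare sticking out of an occupied bay, and do not disturb the other things on the bench.

Things in the scene. Friction and masses are not known exactly. Their poses are not given: they have to be found in the camera images.
- rack: Grey fixed rack of four bays under a flat hood. Origin on the bench below the middle of the hood's front edge; x points into the bays, y left, z up. Bays are 46 mm wide, 33 high, floorless (tins slide on the bench), open only at the front, at y = +81, +27, -27, -81 mm, with 8 mm walls. Hood: x = 0 to 66, top 38 high. The walls run on in front of it as 10 mm high guides to x = -24 mm.
- bay_1 (a point): point on the bench in the middle of a bay's opening, at the hood's front edge (rack x = 0, y = +81 mm); axes as the rack's. Bays 1 and 4 are the outermost. A rubber stop ends every bay 58 mm behind the hood's front edge; in an empty bay a spare goes in until it meets the stop, with 2 mm of its length left outside the hood
- bay_2 (a point): point on the bench in the middle of a bay's opening, at the hood's front edge (rack x = 0, y = +27 mm); axes as the rack's. Two of the four bays, not known which, hold a fixed slim tin (22 mm deep, 40 wide, 28 high) against the stop, hard to see
- bay_3 (a point): point on the bench in the middle of a bay's opening, at the hood's front edge (rack x = 0, y = -27 mm); axes as the rack's. A spare slid into an occupied bay stops firmly when its front end is 36 mm behind the hood's front edge, with 24 mm sticking out
- bay_4 (a point): point on the bench in the middle of a bay's opening, at the hood's front edge (rack x = 0, y = -81 mm); axes as the rack's. The hood blocks fingers from above, so a tin is pushed home from its outer end
- tin_a: spare tin: plain closed steel block with a dark lid seam, 60 mm long (its x), 40 wide (its y), 28 high, about 0.12 kg, edges rounded 3 mm; origin at the centre of its underside; both spares are alike and both ends are alike
- tin_b: spare tin: plain closed steel block with a dark lid seam, 60 mm long (its x), 40 wide (its y), 28 high, about 0.12 kg, edges rounded 3 mm; origin at the centre of its underside; both spares are alike and both ends are alike
- cup_a: bystander, loose: white measuring cup, 55 mm across, 40 high; origin at the middle of its underside
- cup_b: bystander, loose: clear measuring cup, 50 mm across, 36 high; origin at the middle of its underside
- timer: bystander, loose: round white kitchen timer, 66 mm across, 38 high; origin at the middle of its underside
Mind the look-alikes: they are no part of the job. What is shaped like the tin_a but purple or red is not meant.

How it is judged (in metres and radians):
At the end, for the whole second after the job is handed in: Both spare tins lie flat on the bench inside bays of the rack, lengthwise (within 0.12 rad), each at most 6 mm short of its stop (origin 22 to 34 mm behind the hood's front edge), at rest and released (x of tin_a in the frame of rack between 0.022 and 0.034 m and y of tin_a in the frame of rack between -0.09 and 0.09 m and height (world z) of each of tin_a, tin_b below 0.004 m and angle between each of tin_a, tin_b's own z axis and vertical below 0.1 rad and angle between the x axis of each of tin_a, tin_b and the x axis of rack, either way round below 0.12 rad and linear speed of each of tin_a, tin_b below 0.02 m/s and contact force between the fingers and tin_a below 0.1 N and x of tin_b in the frame of rack between 0.022 and 0.034 m and y of tin_b in the frame of rack between -0.09 and 0.09 m and contact force between the fingers and tin_b below 0.1 N); the robot touches nothing.
It fails at once if a bystander was moved by more than 30 mm (distance of any of cup_a, cup_b, timer from where it was at the start of the episode above 0.03 m).
It also fails if it takes over 67 s, if anything falls off the work surface, if the arm or the gripper's body presses on something with over 40 N, if the wrist force passes 120 N, or if a joint passes its speed limit or range.

ROBOT

A 7-joint arm with a two-finger parallel gripper is mounted at the origin on a cart in front of the work surface, level with it; the furniture and walls round the work are solid. World frame = base frame: x ahead of the robot, y to its left, z up, the work surface at z = 0. Lengths are in mm, angles in rad, forces in N, time in s.
With the tool pointing down it reaches from about 400 to 875 mm from the base axis. Payload 4.4 kg.
Tool frame: the origin (TCP) lies at the very end of the fingers, on their centre line; the grasp point (between the pads) lies 19 mm behind it; y points along the fingers, z is the direction in which the jaws open and shut, and the axes are right-handed (so a half turn about y gives the same grasp; the last joint's range is limited). The gripper opens to 85 mm and grips with 20 to 120 N. Pads are 22 mm wide; open, the fingers measure 114 mm over their backs; the gripper's body (76 mm by 85 mm) begins 54 mm behind the grasp point. The pads swing forward as they close: fully open they stand 13 mm farther back than shut.
Start: joints at [-1.278, 0.628, 0.038, 1.517, -0.027, 0.996, -0.02], TCP at [228.224, 608.631, 200.013] pointing down, gripper open.
Joint ranges: [-3.06, 3.06], [-0.37, 2.12], [-1.25, 1.32], [0.18, 2.47], [-1.1, 4.24], [0.23, 1.98], [-2.94, 2.94]. Speed limits (rad/s): [2.57, 2.57, 3.14, 3.14, 3.14, 3.14, 3.14].

INTERFACE

Orientations are given as [roll, pitch, yaw] about the fixed x, y, z axes, in that order (R = Rz(yaw) Ry(pitch) Rx(roll)).
In Python, from cell import read_state, get_image, finish_job gives the robot as it stands. The module is installed in compiled form; this text tells all that it offers.
- The arm moves only by the tool servo_tool, never from a script. Its argument "increments" is a list of rows, each an object of numbers: "dx", "dy", "dz": the shift along the world's x, y, z in cm; "ax", "ay", "az": the turn, a rotation vector about the world's x, y, z in rad; "claw": the closure, from -1 (fully open) to 1 (shut). A call has 1 to 8 rows; each row is the pose to reach, as a shift and turn from the pose commanded when the call began; what a row does not reach only later rows make up. A row lasts 1/12 s, in which the tool goes at most 41.7 mm and 7.16 degrees, less where a joint would pass 70% of its speed; a pose out of reach is approached as far as the arm can. A call with a gripper value outside its range is refused whole. The fingers move at their own pace and stop on an object; the grip force is fixed at half the most. Time passes only in rows, so rows that repeat a pose let the fingers close. It gives the time, the measured TCP pose, the force and the opening at its end, in the units of the state.
- read_state(): the state, without advancing time (a new reading comes with each control period).
- get_image(name): name is "scene" or "top"; returns a dict with "color" (420x560x3 uint8, red, green, blue), "fov_y" (degrees; the focal length in pixels is half the picture's height over the tangent of half this angle, whatever the lens; pixels are square), "cx", "cy" (the principal point, pixels), "R" (3x3) and "t" (3): a world point X has camera coordinates R X + t. Camera axes: x right, y down, z forward; pixel columns grow to the right and rows downward; lengths in mm; the calibration is good to about 2 mm. A picture is of the moment at which its call begins. There is no depth.
- finish_job(): hands the job in, once; it reports no verdict.
The state is a dict: "clock": time; "qpos": joint angles; "qd": joint speeds; "tau": joint torques, N m; "eef_pos": TCP position; "tool_rot": TCP orientation; "force": force on the tool from outside, world axes, zero at the start; "torque": the same for the moment, N m; "width": finger opening in mm.
Only numpy, scipy, OpenCV 4.12 (cv2) and the standard library are available. Lean on these libraries where they do the work, as an engineer would, in place of code of your own. Each camera call takes 0.05 s, during which the arm holds its last target.

## Working session

There is one attempt and no reset: what is moved stays moved. The work goes in short steps, Python scripts to look and compute and a tool call to move; the robot and the scene stay as the last step left them, time stands still between calls to the robot, and variables do not carry over. Pictures are saved under pics/ and viewed, and the job is handed in when it is done.

Besides the shell and the picture viewer there is one more tool, called after ">>>" by a JSON object that holds its "op" and its "data", one argument or row to a line. servo_tool: Moves the arm, as the interface text tells. Its arguments: {"type":"object","properties":{"increments":{"type":"array","items":{"type":"object","properties":{"dx":{"type":"number"},"dy":{"type":"number"},"dz":{"type":"number"},"ax":{"type":"number"},"ay":{"type":"number"},"az":{"type":"number"},"claw":{"type":"number"}}}}},"required":["increments"]}

```bash
mkdir -p pics; cat > h.py <<'E'
import numpy as np, cv2
from cell import read_state, get_image, finish_job
def cam(n):
    d=get_image(n); h=d["color"].shape[0]
    d["f"]=h/2/np.tan(np.radians(d["fov_y"])/2); d["R"]=np.array(d["R"]);d["t"]=np.array(d["t"]); return d
def ray(d,u,v,z):
    r=d["R"].T@np.array([(u-d["cx"])/d["f"],(v-d["cy"])/d["f"],1]); o=-d["R"].T@d["t"]
    return o+r*(z-o[2])/r[2]
def proj(d,X):
    c=d["R"]@np.array(X,float)+d["t"]; return d["f"]*c[0]/c[2]+d["cx"],d["f"]*c[1]/c[2]+d["cy"]
def save(d,n): cv2.imwrite("pics/"+n+".png",d["color"][:,:,::-1])
E
python3 - <<'E'
from h import *
for n in("scene","top"):
    d=cam(n); save(d,n+"0"); print(n,d["f"],d["cx"],d["cy"],(-d["R"].T@d["t"]).round(), d["R"].round(2).tolist(), d.keys())
    np.save(n+"0.npy",d,allow_pickle=True)
s=read_state(); print(s)
E
```

```text
scene 459.9737740006844 272.69054681330437 205.76728717716213 [-302. -638.  740.] [[0.66, -0.75, 0.0], [-0.41, -0.36, -0.84], [0.64, 0.55, -0.54]] dict_keys(['color', 'fov_y', 'cx', 'cy', 'R', 't', 'f'])
top 484.23338340418064 281.9783136938388 205.13776140256164 [ 277.   71. 1254.] [[0.03, -1.0, 0.03], [-0.98, -0.03, -0.19], [0.19, -0.02, -0.98]] dict_keys(['color', 'fov_y', 'cx', 'cy', 'R', 't', 'f'])
{'clock': 0.1, 'qpos': array([-1.27781466,  0.62925664,  0.03840964,  1.51827386, -0.02700935,
        0.9963405 , -0.01998159]), 'qd': array([-0.00052236, -0.00032839, -0.0011609 , -0.00375003, -0.00047973,
       -0.0001263 ,  0.00027323]), 'tau': array([ 2.58369262e-03, -5.64534330e+01,  1.23061538e+00, -1.93975103e+01,
        1.13365974e-02,  5.43152564e-03, -7.82371501e-07]), 'eef_pos': array([227.96403735, 608.03685355, 199.17665085]), 'tool_rot': array([-1.57255818e+00,  1.00048175e-05, -3.58740085e-01]), 'force': array([ 0.63732768,  0.25831257, -0.70016593]), 'torque': array([-0.01012604,  0.02667361, -0.01370651]), 'width': 85.25087726659119}
```

View pics/scene0.png

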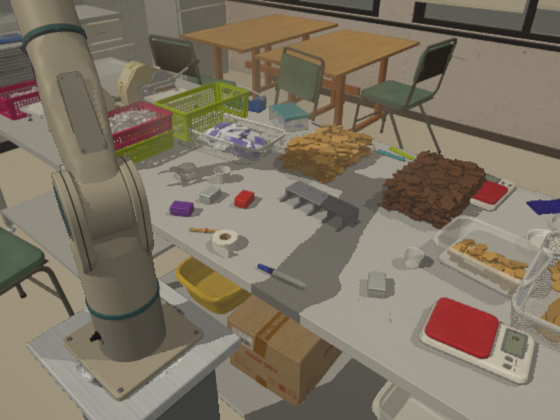

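View pics/top0.png

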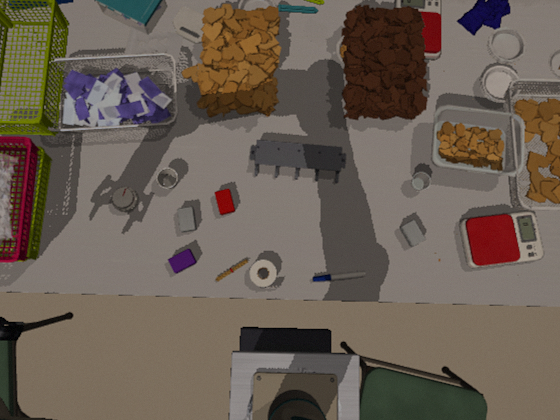

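```bash
python3 - <<'E'
from h import *
for n in("scene","top"):
    d=np.load(n+"0.npy",allow_pickle=True).item()
    print(n,proj(d,[228,608,200]),proj(d,[0,0,0]),proj(d,[0,0,400]))
    im=d["color"][:,:,::-1]
    if n=="top":
        cv2.imwrite("pics/t1.png",cv2.resize(im[130:300,90:440],None,fx=2.28,fy=2.28,interpolation=cv2.INTER_CUBIC))
    else: cv2.imwrite("pics/s1.png",cv2.resize(im[150:310,160:430],None,fx=2.9,fy=2.9,interpolation=cv2.INTER_CUBIC))
E
```

```text
scene (np.float64(65.04375794306856), np.float64(134.6789082346446)) (np.float64(133.84367941583577), np.float64(339.3131162066669)) (np.float64(93.04398666032932), np.float64(166.06782050802934))
top (np.float64(10.214979498306263), np.float64(316.4031879278351)) (np.float64(293.3114759436941), np.float64(416.52135697570486)) (np.float64(306.0519913932569), np.float64(474.87385810936576))
```

View pics/t1.png

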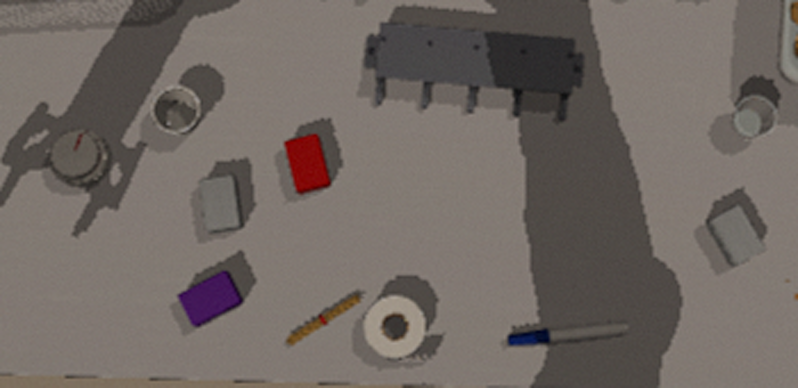

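View pics/s1.png

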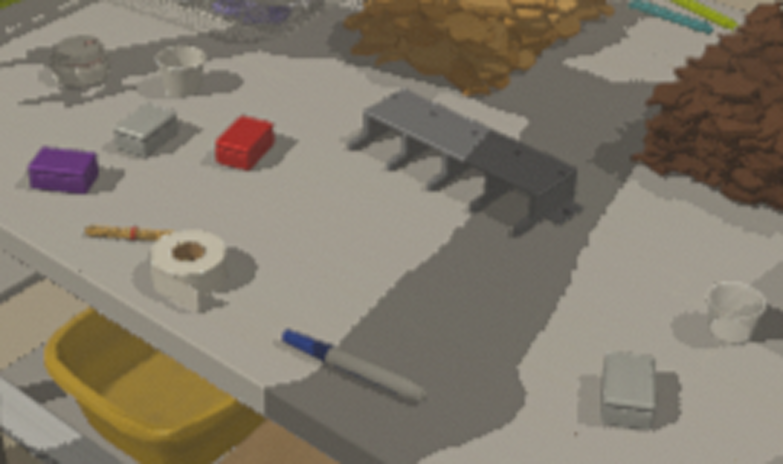

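```bash
python3 - <<'E'
from h import *
d=np.load("top0.npy",allow_pickle=True).item(); e=np.load("scene0.npy",allow_pickle=True).item()
def crop(d,x0,x1,y0,y1,k):
    c=d["color"][y0:y1,x0:x1,::-1]; c=np.clip(c.astype(float)*1.5,0,255).astype(np.uint8)
    c=cv2.resize(c,None,fx=k,fy=k,interpolation=cv2.INTER_NEAREST)
    for x in range((x0+9)//10*10,x1,10):
        cv2.putText(c,str(x),((x-x0)*k,8),0,.33,(0,255,0),1); cv2.line(c,((x-x0)*k,10),((x-x0)*k,14),(0,255,0),1)
    for y in range((y0+9)//10*10,y1,10):
        cv2.putText(c,str(y),(0,(y-y0)*k+4),0,.33,(0,255,0),1)
    return c
cv2.imwrite("pics/rt.png",crop(d,242,356,128,190,7))
cv2.imwrite("pics/rs.png",crop(e,272,372,175,240,8))
a=crop(d,165,215,195,245,7);b=crop(d,390,440,208,258,7)
a2=crop(e,190,240,175,225,7);b2=crop(e,350,400,260,310,7)
cv2.imwrite("pics/tins.png",np.vstack([np.hstack([a,b]),np.hstack([a2,b2])])[:, :])
E
```

```text
(no output)
```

View pics/rt.png

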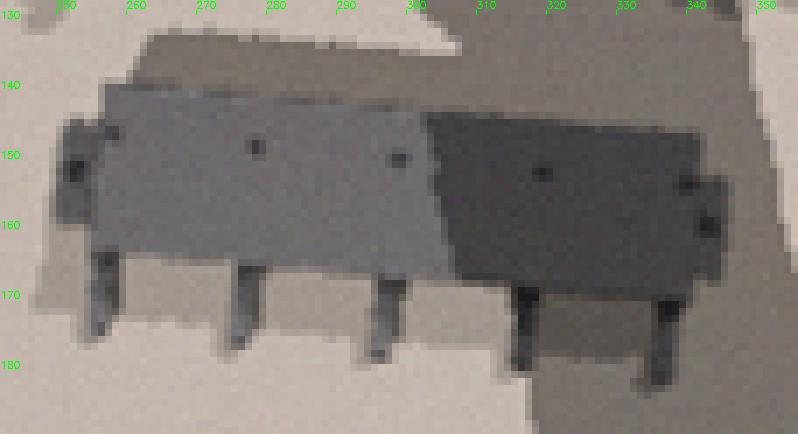

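View pics/rs.png

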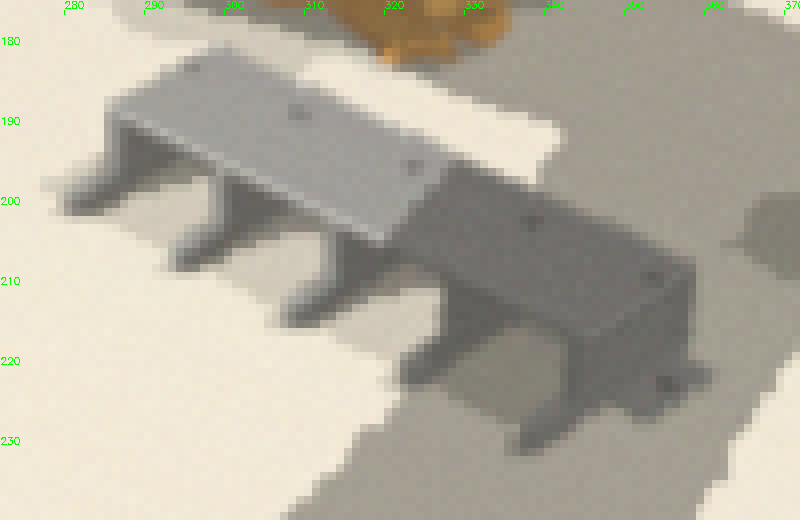

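View pics/tins.png

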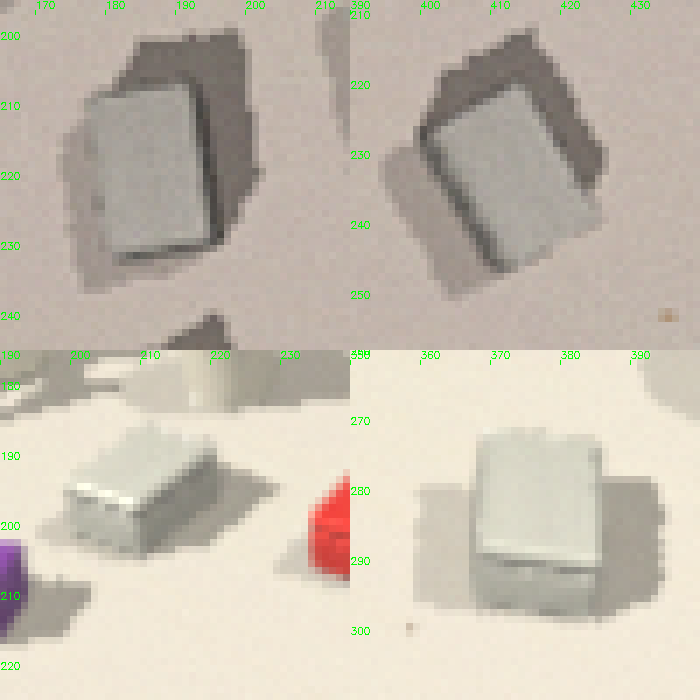

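```bash
python3 - <<'E'
from h import *
d=np.load("top0.npy",allow_pickle=True).item(); e=np.load("scene0.npy",allow_pickle=True).item()
def P(d,pts,x0,y0,k,z): return np.array([ray(d,x0+x/k-.5,y0+y/k-.5,z)[:2] for x,y in pts])
H1=P(d,[(91,252),(694,300),(700,133),(105,84)],242,128,7,38)
H2=P(e,[(108,105),(565,338),(693,265),(225,48)],272,175,8,38)
for H in(H1,H2):
    print("hood FL FR BR BL",H.round(1).tolist(),"w",np.linalg.norm(H[0]-H[1]).round(1),"dep",np.linalg.norm(H[0]-H[3]).round(1),np.linalg.norm(H[1]-H[2]).round(1))
    v=H[0]-H[1]; v2=H[3]-H[2]; yaw=np.arctan2(-v[0],v[1]); yaw2=np.arctan2(-v2[0],v2[1]); print("yaw",yaw,yaw2,"centre",H.mean(0),"frontmid",(H[0]+H[1])/2, "origin from c", H.mean(0)-33*np.array([np.cos(yaw),np.sin(yaw)]))
# guide tips z=10 top
T=P(d,[(98,340),(240,347),(380,360),(522,368),(662,388)],242,128,7,8); print("tips",T.round(1).tolist())
for nm,im,pts,x0,y0 in(("A",d,[(88,95),(190,85),(210,240),(107,252)],165,195),("B",d,[(75,133),(170,85),(255,215),(155,268)],390,208),
  ("As",e,[(150-0,425-350),(217,455-350),(137,507-350),(68,485-350)],190,175),("Bs",e,[(475-350,432-350),(600-350,440-350),(600-350,560-350),(475-350,550-350)],350,260)):
    H=P(im,pts,x0,y0,7,28); c=H.mean(0); l=[np.linalg.norm(H[i]-H[(i+1)%4]).round(1) for i in range(4)]
    ve=H[1]-H[2]; print(nm,c.round(1),l,"ang long(1-2)",np.arctan2(ve[1],ve[0]).round(3),"other",np.arctan2(*(H[0]-H[3])[::-1]).round(3))
# objects: mask
for n,u,v,z in(("timer",123,198,20),("cupclear",168,178,20),("cupwhite",420,182,20),("red",225,202,14),("purple",181,261,14),("tape",263,273,15)): print(n,ray(d,u,v,z).round())
E
```

```text
hood FL FR BR BL [[623.3, 117.4], [612.8, -107.3], [677.8, -109.3], [688.7, 114.6]] w 224.9 dep 65.5 65.0
yaw -0.04653216634145076 -0.04866969969160333 centre [650.61879661   3.86236658] frontmid [618.02850462   5.03928122] origin from c [617.65451667   5.39737399]
hood FL FR BR BL [[626.1, 117.8], [608.1, -99.6], [676.1, -107.9], [689.3, 111.5]] w 218.2 dep 63.5 68.5
yaw -0.0828084481721976 -0.060415981471533806 centre [649.90391743   5.43446423] frontmid [617.09647604   9.06709995] origin from c [617.01699723   8.16402099]
tips [[597.4, 114.5], [596.6, 60.7], [593.4, 7.6], [592.1, -46.4], [586.2, -99.7]]
A [474.7 287.2] [np.float64(37.2), np.float64(58.0), np.float64(37.3), np.float64(58.6)] ang long(1-2) 0.188 other 0.186
B [ 456.9 -295.9] [np.float64(40.5), np.float64(56.2), np.float64(42.8), np.float64(56.6)] ang long(1-2) 0.568 other 0.527
As [473.7 284.9] [np.float64(41.0), np.float64(52.3), np.float64(36.2), np.float64(58.8)] ang long(1-2) 0.113 other 0.195
Bs [ 455.2 -296.1] [np.float64(41.3), np.float64(59.1), np.float64(39.4), np.float64(58.2)] ang long(1-2) 0.512 other 0.544
timer [524. 453.  20.]
cupclear [581. 342.  20.]
cupwhite [ 593. -321.   20.]
red [524. 191.  14.]
purple [367. 295.  14.]
tape [343.  86.  15.]
```

Candidates in the top view: grey (186,219), grey (412,232), red (225,202) and purple (181,261). The two grey blocks with a dark seam, about 60x40 in both views, are the spares. The enlarged crop above confirms this. The red and purple ones are look-alikes. The rack origin is about (617.5, 5.5) with yaw -0.05, and the measured hood width of 224 mm matches its design. Next I go to tin A at (474.5, 287), yaw 0.187.

>>> {"op": "servo_tool", "data": {
  "increments": [
    {"dx": 22.66, "dy": -32.53, "dz": -8, "az": 0.546, "claw": -1},
    {"dx": 22.66, "dy": -32.53, "dz": -8, "az": 0.546, "claw": -1},
    {"dx": 22.66, "dy": -32.53, "dz": -8, "az": 0.546, "claw": -1},
    {"dx": 22.66, "dy": -32.53, "dz": -8, "az": 0.546, "claw": -1},
    {"dx": 22.66, "dy": -32.53, "dz": -8, "az": 0.546, "claw": -1},
    {"dx": 22.66, "dy": -32.53, "dz": -8, "az": 0.546, "claw": -1},
    {"dx": 22.66, "dy": -32.53, "dz": -8, "az": 0.546, "claw": -1},
    {"dx": 22.66, "dy": -32.53, "dz": -8, "az": 0.546, "claw": -1}
  ]
}}

```text
invalid input at $.increments[0]: expected keys dx, dy, dz, ax, ay, az, claw
```

>>> {"op": "servo_tool", "data": {
  "increments": [
    {"dx": 22.66, "dy": -32.53, "dz": -8, "ax": 0, "ay": 0, "az": 0.546, "claw": -1},
    {"dx": 22.66, "dy": -32.53, "dz": -8, "ax": 0, "ay": 0, "az": 0.546, "claw": -1},
    {"dx": 22.66, "dy": -32.53, "dz": -8, "ax": 0, "ay": 0, "az": 0.546, "claw": -1},
    {"dx": 22.66, "dy": -32.53, "dz": -8, "ax": 0, "ay": 0, "az": 0.546, "claw": -1},
    {"dx": 22.66, "dy": -32.53, "dz": -8, "ax": 0, "ay": 0, "az": 0.546, "claw": -1},
    {"dx": 22.66, "dy": -32.53, "dz": -8, "ax": 0, "ay": 0, "az": 0.546, "claw": -1},
    {"dx": 22.66, "dy": -32.53, "dz": -8, "ax": 0, "ay": 0, "az": 0.546, "claw": -1},
    {"dx": 22.66, "dy": -32.53, "dz": -8, "ax": 0, "ay": 0, "az": 0.546, "claw": -1}
  ]
}}

```text
clock: 0.77
eef_pos: [415.6, 338.6, 133.5]
tool_rot: [-1.571, 0.0, 0.187]
force: [1.5, -0.0, -0.0]
width: 85.4
```

>>> {"op": "servo_tool", "data": {
  "increments": [
    {"dx": 0, "dy": 0, "dz": 0, "ax": 0, "ay": 0, "az": 0, "claw": -1},
    {"dx": 0, "dy": 0, "dz": 0, "ax": 0, "ay": 0, "az": 0, "claw": -1}
  ]
}}

```text
clock: 0.93
eef_pos: [416.7, 336.9, 133.3]
tool_rot: [-1.573, 0.001, 0.18]
force: [0.1, 1.0, 0.4]
width: 85.8
```

>>> {"op": "servo_tool", "data": {
  "increments": [
    {"dx": 3.81, "dy": -5.36, "dz": -2, "ax": 0, "ay": 0, "az": 0, "claw": -1},
    {"dx": 3.81, "dy": -5.36, "dz": -6, "ax": 0, "ay": 0, "az": 0, "claw": -1},
    {"dx": 3.81, "dy": -5.36, "dz": -7, "ax": 0, "ay": 0, "az": 0, "claw": -1},
    {"dx": 3.81, "dy": -5.36, "dz": -7, "ax": 0, "ay": 0, "az": 0, "claw": -1}
  ]
}}

```text
clock: 1.27
eef_pos: [451.1, 284.2, 60.5]
tool_rot: [-1.574, 0.007, 0.185]
force: [-0.4, -0.5, -0.6]
width: 85.9
```

```bash
python3 - <<'E'
from h import *
d=cam("top");e=cam("scene")
a=cv2.resize(d["color"][170:260,140:240,::-1],None,fx=4,fy=4);b=cv2.resize(e["color"][130:220,150:250,::-1],None,fx=4,fy=4)
cv2.imwrite("pics/g1.png",np.hstack([a,b]))
print(read_state())
E
```

```text
{'clock': 1.3667, 'qpos': array([-0.54766779,  0.66610027, -0.1085745 ,  1.95146413,  0.12984095,
        0.53162896,  1.01445098]), 'qd': array([-0.01327166, -0.034249  , -0.01330071, -0.01954979,  0.0001164 ,
       -0.00232714,  0.00229124]), 'tau': array([ 1.22353457e+00, -4.86537302e+01,  7.20471237e-02, -1.08436632e+01,
        8.25986755e-02,  5.57344279e-02,  2.65710391e-03]), 'eef_pos': array([451.94481731, 288.48665234,  63.93926273]), 'tool_rot': array([-1.57004858e+00,  1.51321452e-03,  1.88968017e-01]), 'force': array([0.16138375, 0.98102494, 0.67380724]), 'torque': array([ 0.0159908 ,  0.05688077, -0.05821283]), 'width': 85.41247033446378}
```

View pics/g1.png

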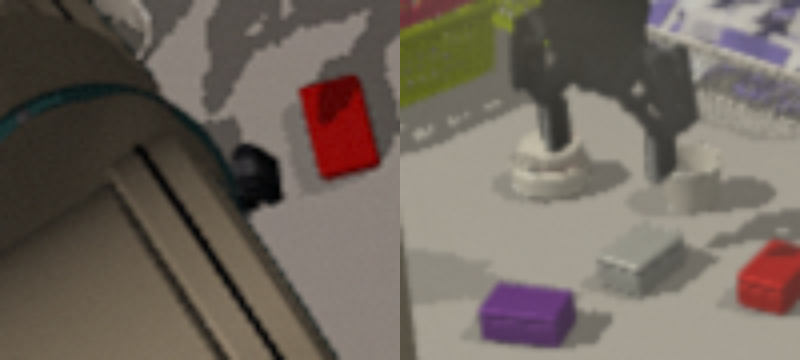

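```bash
python3 - <<'E'
from h import *
e=np.load("scene0.npy",allow_pickle=True).item();s=read_state()
from scipy.spatial.transform import Rotation as Ro
p=s["eef_pos"];R=Ro.from_euler("xyz",s["tool_rot"]).as_matrix();print(R.round(2).tolist(),p)
for k in(-43,0,43): print(k,proj(e,p+R[:,2]*k-R[:,1]*13))
print(proj(e,[474.5,287,28]))
E
```

```text
[[0.98, -0.0, -0.19], [0.19, 0.0, 0.98], [-0.0, -1.0, 0.0]] [451.94481731 288.48665234  63.93926273]
-43 (np.float64(214.329694700543), np.float64(183.11101847693445))
0 (np.float64(202.42906343492882), np.float64(179.40578737493064))
43 (np.float64(190.84421688906747), np.float64(175.79887503762518))
(np.float64(209.68997792101285), np.float64(190.94925011142857))
```

>>> {"op": "servo_tool", "data": {
  "increments": [
    {"dx": 0.25, "dy": -0.4, "dz": -2, "ax": 0, "ay": 0, "az": 0, "claw": -1},
    {"dx": 0.25, "dy": -0.4, "dz": -3.5, "ax": 0, "ay": 0, "az": 0, "claw": -1},
    {"dx": 0.25, "dy": -0.4, "dz": -3.5, "ax": 0, "ay": 0, "az": 0, "claw": -1},
    {"dx": 0.25, "dy": -0.4, "dz": -3.5, "ax": 0, "ay": 0, "az": 0, "claw": -1}
  ]
}}

```text
clock: 1.7
eef_pos: [455.1, 285.1, 30.2]
tool_rot: [-1.569, -0.001, 0.19]
force: [0.1, -0.5, 0.2]
width: 85.3
```

```bash
python3 - <<'E'
from h import *
e=cam("scene")
cv2.imwrite("pics/g2.png",cv2.resize(e["color"][130:220,150:250,::-1],None,fx=7,fy=6))
from scipy.spatial.transform import Rotation as Ro
s=read_state()
p=s["eef_pos"];R=Ro.from_euler("xyz",s["tool_rot"]).as_matrix();print(p,s["force"])
for k in(-43,0,43): print(k,proj(e,p+R[:,2]*k-R[:,1]*13))
E
```

```text
[455.63838487 285.11017488  30.56754241] [0.35499955 0.11130435 0.5979541 ]
-43 (np.float64(216.805733918726), np.float64(192.91543239114566))
0 (np.float64(205.02859437277786), np.float64(189.12095040737222))
43 (np.float64(193.55918577306358), np.float64(185.4256163980945))
```

View pics/g2.png

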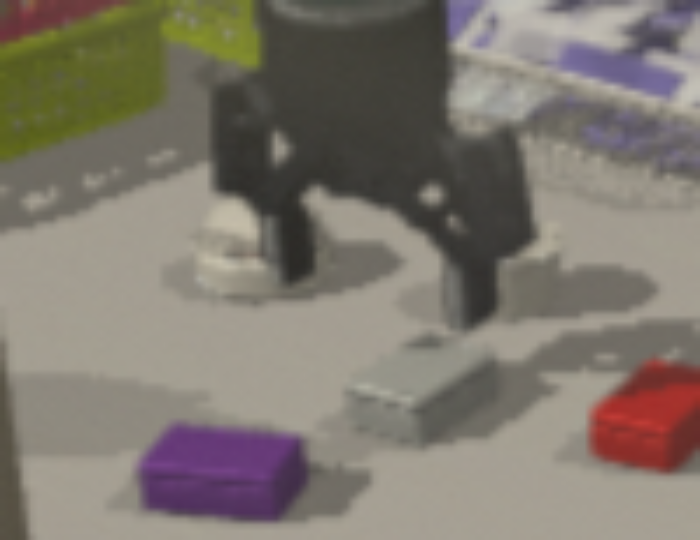

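```bash
python3 - <<'E'
from h import *
d=cam("top");e=np.load("scene0.npy",allow_pickle=True).item()
cv2.imwrite("pics/g3.png",cv2.resize(d["color"][170:260,140:240,::-1],None,fx=7,fy=6))
from scipy.spatial.transform import Rotation as Ro
s=read_state()
p=s["eef_pos"];R=Ro.from_euler("xyz",s["tool_rot"]).as_matrix();print(p,s["force"])
for k in(-43,-57):
  for z in(13,36,60): print(k,z,proj(d,p+R[:,2]*k-R[:,1]*z),proj(e,p+R[:,2]*k-R[:,1]*z))
E
```

```text
[455.96537345 284.88864739  30.71036632] [1.02574585 1.05053065 0.91217353]
-43 13 (np.float64(202.22081898944074), np.float64(222.16310734714287)) (np.float64(216.93146156748568), np.float64(192.85983695295064))
-43 36 (np.float64(201.0028590584979), np.float64(220.71949681401176)) (np.float64(216.42760851408025), np.float64(186.08757094989951))
-43 60 (np.float64(199.68196630447656), np.float64(219.1538831641722)) (np.float64(215.89171507733548), np.float64(178.8846516098348))
-57 13 (np.float64(207.75852577586778), np.float64(221.30713495655704)) (np.float64(220.83379142070532), np.float64(194.11799414786998))
-57 36 (np.float64(206.6458202213929), np.float64(219.84840578436115)) (np.float64(220.36431591195512), np.float64(187.32752213276333))
-57 60 (np.float64(205.43910999512354), np.float64(218.26643883689053)) (np.float64(219.86494385814223), np.float64(180.10462787450922))
```

View pics/g3.png

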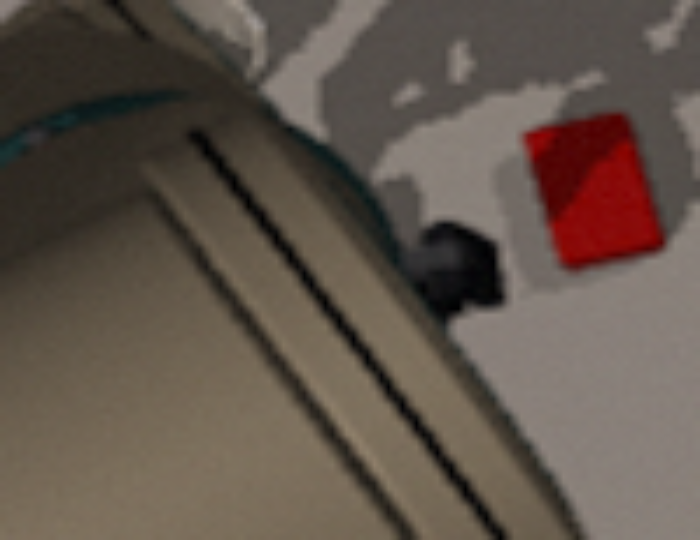

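>>> {"op": "servo_tool", "data": {
  "increments": [
    {"dx": 0, "dy": -0.1, "dz": -1.2, "ax": 0, "ay": 0, "az": 0, "claw": -1},
    {"dx": 0, "dy": -0.1, "dz": -2.2, "ax": 0, "ay": 0, "az": 0, "claw": -1},
    {"dx": 0, "dy": -0.1, "dz": -2.2, "ax": 0, "ay": 0, "az": 0, "claw": -1}
  ]
}}

```text
clock: 2.05
eef_pos: [454.9, 282.0, 6.5]
tool_rot: [-1.571, 0.001, 0.188]
force: [0.1, -0.2, 0.1]
width: 85.3
```

```bash
python3 - <<'E'
from h import *
e=cam("scene")
cv2.imwrite("pics/g4.png",cv2.resize(e["color"][150:220,170:250,::-1],None,fx=9,fy=8))
s=read_state();print(s["eef_pos"],s["force"])
E
```

```text
[455.1187324  281.97687566   6.94182974] [-0.04946108 -0.01340278 -0.08356406]
```

View pics/g4.png

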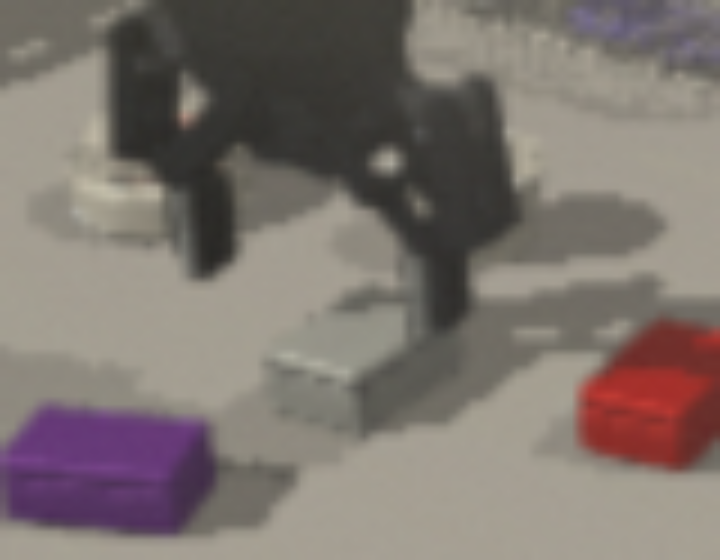

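```bash
python3 - <<'E'
from h import *
e=np.load("scene0.npy",allow_pickle=True).item();
for z in(10,20,30,40): print(z,ray(e,218.9,191.9,z).round(),ray(e,192.8,184.4,z).round())
E
```

```text
10 [509. 285.  10.] [486. 381.  10.]
20 [498. 272.  20.] [476. 367.  20.]
30 [487. 259.  30.] [465. 353.  30.]
40 [476. 247.  40.] [454. 339.  40.]
```

>>> {"op": "servo_tool", "data": {
  "increments": [
    {"dx": 0, "dy": 0.1, "dz": -0.4, "ax": 0, "ay": 0, "az": 0, "claw": -1},
    {"dx": 0, "dy": 0.1, "dz": -0.8, "ax": 0, "ay": 0, "az": 0, "claw": -1},
    {"dx": 0, "dy": 0.1, "dz": -0.8, "ax": 0, "ay": 0, "az": 0, "claw": -1}
  ]
}}

```text
clock: 2.35
eef_pos: [455.4, 283.0, -1.3]
tool_rot: [-1.571, 0.0, 0.187]
force: [-0.4, 0.0, 0.3]
width: 85.8
```

```bash
python3 - <<'E'
from h import *
e=cam("scene")
cv2.imwrite("pics/g5.png",cv2.resize(e["color"][150:220,170:250,::-1],None,fx=9,fy=8))
s=read_state();print(s["eef_pos"],s["force"])
E
```

```text
[455.37585553 282.89003755  -1.12159011] [-0.24817255  0.1266676   0.48732762]
```

View pics/g5.png

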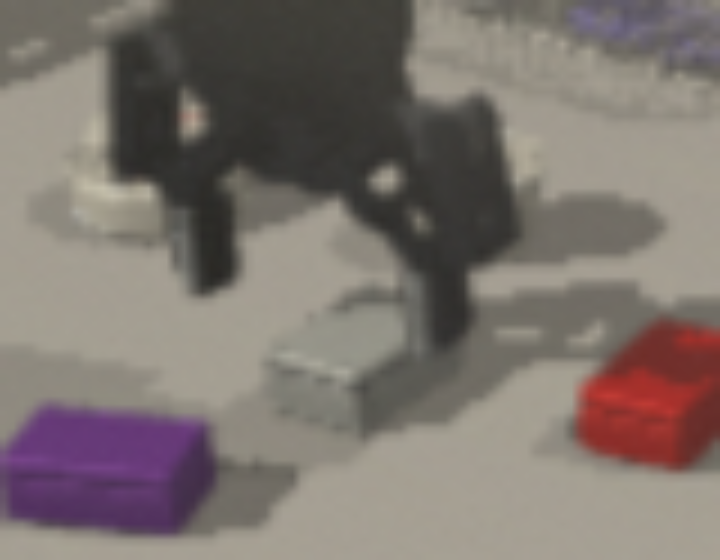

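>>> {"op": "servo_tool", "data": {
  "increments": [
    {"dx": 0, "dy": 0, "dz": -0.4, "ax": 0, "ay": 0, "az": 0, "claw": -1},
    {"dx": 0, "dy": 0, "dz": -0.8, "ax": 0, "ay": 0, "az": 0, "claw": -1},
    {"dx": 0, "dy": 0, "dz": -0.8, "ax": 0, "ay": 0, "az": 0, "claw": -1}
  ]
}}

```text
clock: 2.65
eef_pos: [455.2, 282.6, -9.6]
tool_rot: [-1.571, 0.001, 0.187]
force: [-0.0, 0.1, 0.5]
width: 85.5
```

```bash
python3 - <<'E'
from h import *
e=cam("scene")
cv2.imwrite("pics/g6.png",cv2.resize(e["color"][90:220,130:250,::-1],None,fx=6,fy=4.5))
s=read_state();print(s["eef_pos"],s["force"],s["qpos"])
E
```

```text
[455.22970884 282.65149066  -9.40412509] [1.40496167 0.4540642  0.11121822] [-0.55649738  0.79324805 -0.07867045  1.97998967  0.15348905  0.37495315
  1.00322199]
```

View pics/g6.png

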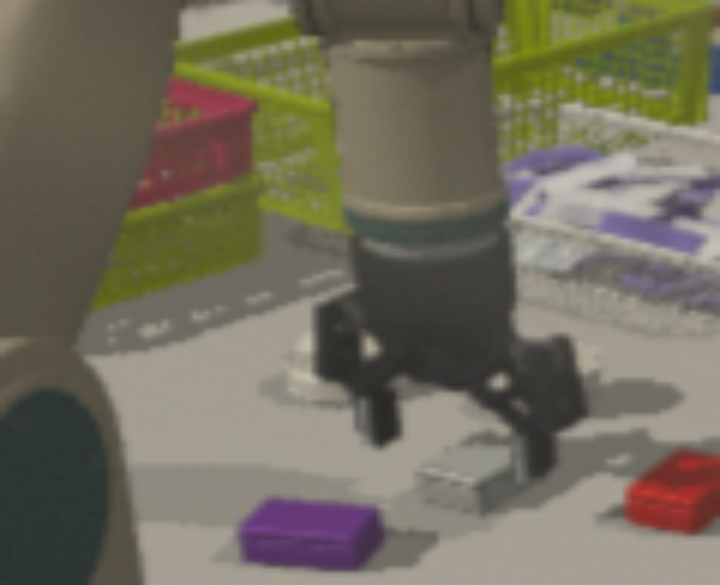

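```bash
python3 - <<'E'
from h import *
e=np.load("scene0.npy",allow_pickle=True).item();
for z in(0,10,20,30,40): print(z,np.round(proj(e,[452,228,z]),1),np.round(proj(e,[463,241,z]),1),np.round(proj(e,[474,227,z]),1), np.round(proj(e,[435,335,z]),1))
E
```

```text
0 [218.3 208.8] [218.  205.7] [223.9 205.9] [190.1 198.5]
10 [218.1 206. ] [217.8 202.9] [223.7 203.1] [189.7 195.7]
20 [217.9 203.1] [217.6 200. ] [223.6 200.2] [189.4 192.9]
30 [217.7 200.2] [217.4 197.1] [223.4 197.3] [189.1 190.1]
40 [217.4 197.3] [217.1 194.2] [223.2 194.4] [188.8 187.2]
```

>>> {"op": "servo_tool", "data": {
  "increments": [
    {"dx": 0, "dy": 0, "dz": -0.3, "ax": 0, "ay": 0, "az": 0, "claw": -1},
    {"dx": 0, "dy": 0, "dz": -0.6, "ax": 0, "ay": 0, "az": 0, "claw": -1},
    {"dx": 0, "dy": 0, "dz": -0.6, "ax": 0, "ay": 0, "az": 0, "claw": -1}
  ]
}}

```text
clock: 2.95
eef_pos: [455.3, 282.7, -15.5]
tool_rot: [-1.571, 0.001, 0.187]
force: [0.3, -0.1, -1.1]
width: 85.5
```

>>> {"op": "servo_tool", "data": {
  "increments": [
    {"dx": 0, "dy": 0, "dz": 0, "ax": 0, "ay": 0, "az": 0, "claw": -0.3},
    {"dx": 0, "dy": 0, "dz": 0, "ax": 0, "ay": 0, "az": 0, "claw": -0.3},
    {"dx": 0, "dy": 0, "dz": 0, "ax": 0, "ay": 0, "az": 0, "claw": -0.3},
    {"dx": 0, "dy": 0, "dz": 0, "ax": 0, "ay": 0, "az": 0, "claw": -0.3}
  ]
}}

```text
clock: 3.28
eef_pos: [455.7, 283.0, -14.8]
tool_rot: [-1.571, -0.0, 0.187]
force: [-0.1, -0.3, -0.2]
width: 55.8
```

```bash
python3 - <<'E'
from h import *
e=cam("scene")
cv2.imwrite("pics/g7.png",cv2.resize(e["color"][150:220,170:250,::-1],None,fx=9,fy=8))
s=read_state();print(s["eef_pos"],s["force"],s["width"])
E
```

```text
[455.69642858 282.97997458 -14.80317225] [-0.37681294 -0.37059189 -0.27698199] 55.393003055266476
```

View pics/g7.png

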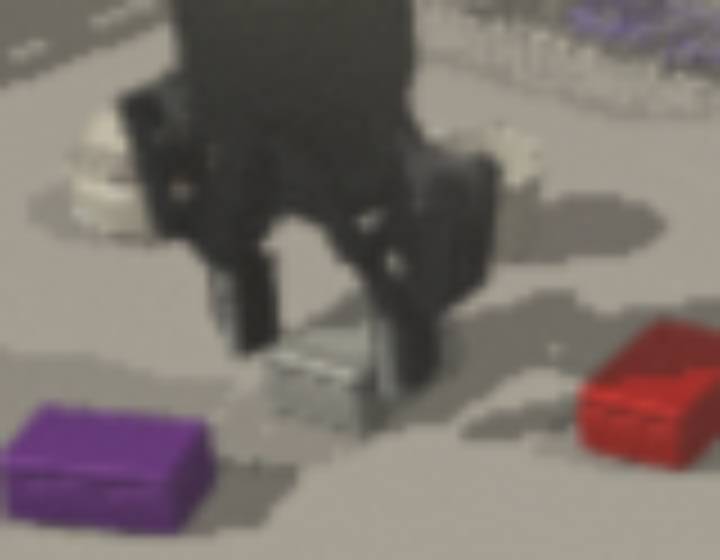

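>>> {"op": "servo_tool", "data": {
  "increments": [
    {"dx": 0, "dy": 0, "dz": 0, "ax": 0, "ay": 0, "az": 0, "claw": 1},
    {"dx": 0, "dy": 0, "dz": 0, "ax": 0, "ay": 0, "az": 0, "claw": 1},
    {"dx": 0, "dy": 0, "dz": 0, "ax": 0, "ay": 0, "az": 0, "claw": 1},
    {"dx": 0, "dy": 0, "dz": 0, "ax": 0, "ay": 0, "az": 0, "claw": 1}
  ]
}}

```text
clock: 3.67
eef_pos: [455.6, 283.2, -14.4]
tool_rot: [-1.57, -0.0, 0.187]
force: [-1.1, 0.0, 5.4]
width: 38.5
```

```bash
python3 - <<'E'
from h import *
e=cam("scene")
cv2.imwrite("pics/g8.png",cv2.resize(e["color"][150:220,170:250,::-1],None,fx=9,fy=8))
s=read_state();print(s["eef_pos"],s["force"],s["width"])
E
```

```text
[455.67097027 283.18423306 -14.35310787] [-0.81959157 -0.35970785  5.34334487] 38.096108820293864
```

View pics/g8.png

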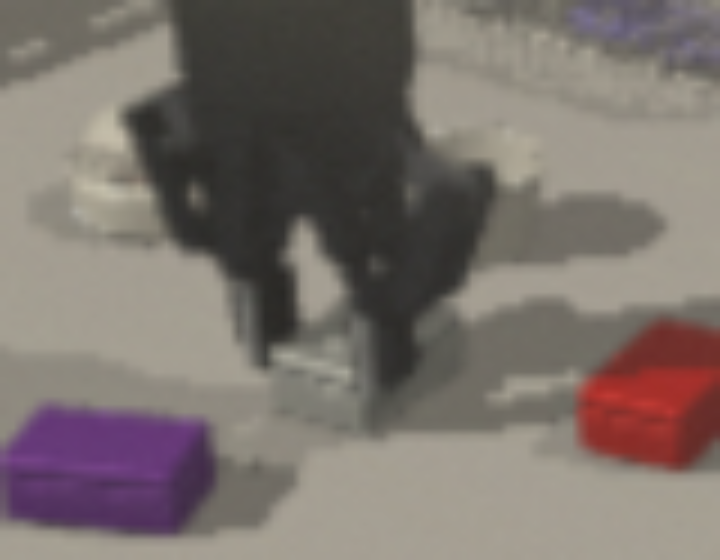

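```bash
python3 - <<'E'
from h import *
e=np.load("scene0.npy",allow_pickle=True).item();
for z in(0,5,10,15,20,25): print(z,np.round(proj(e,[451,248,z]),1),np.round(proj(e,[441,300,z]),1))
E
```

```text
0 [213.4 206.5] [199.2 201.7]
5 [213.3 205.1] [199.1 200.3]
10 [213.2 203.7] [198.9 198.9]
15 [213.1 202.3] [198.8 197.5]
20 [213.  200.8] [198.6 196.1]
25 [212.8 199.4] [198.5 194.7]
```

>>> {"op": "servo_tool", "data": {
  "increments": [
    {"dx": 0, "dy": 0, "dz": 0, "ax": 0, "ay": 0, "az": 0, "claw": -0.2},
    {"dx": 0, "dy": 0, "dz": 0, "ax": 0, "ay": 0, "az": 0, "claw": -0.2},
    {"dx": 0, "dy": 0, "dz": -0.3, "ax": 0, "ay": 0, "az": 0, "claw": -0.2},
    {"dx": 0, "dy": 0, "dz": -0.6, "ax": 0, "ay": 0, "az": 0, "claw": -0.2},
    {"dx": 0, "dy": 0, "dz": -0.6, "ax": 0, "ay": 0, "az": 0, "claw": -0.2}
  ]
}}

```text
clock: 4.13
eef_pos: [455.2, 282.6, -21.7]
tool_rot: [-1.571, 0.001, 0.187]
force: [0.0, 0.2, 0.4]
width: 51.2
```

>>> {"op": "servo_tool", "data": {
  "increments": [
    {"dx": 0, "dy": 0, "dz": 0, "ax": 0, "ay": 0, "az": 0, "claw": 1},
    {"dx": 0, "dy": 0, "dz": 0, "ax": 0, "ay": 0, "az": 0, "claw": 1},
    {"dx": 0, "dy": 0, "dz": 0, "ax": 0, "ay": 0, "az": 0, "claw": 1}
  ]
}}

```text
clock: 4.38
eef_pos: [455.4, 282.9, -20.9]
tool_rot: [-1.571, 0.0, 0.187]
force: [-1.0, -0.1, 0.2]
width: 38.4
```

```bash
python3 - <<'E'
from h import *
e=cam("scene")
cv2.imwrite("pics/g9.png",cv2.resize(e["color"][150:220,170:250,::-1],None,fx=9,fy=8))
s=read_state();print(s["eef_pos"],s["force"],s["width"])
E
```

```text
[455.44466765 282.86877585 -20.93833271] [-0.3405665   0.0067757   0.46892674] 38.63730159386113
```

View pics/g9.png

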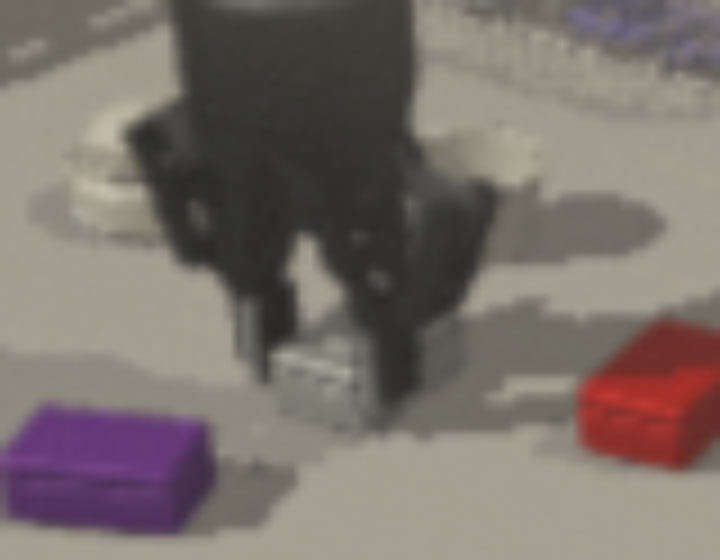

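>>> {"op": "servo_tool", "data": {
  "increments": [
    {"dx": 0, "dy": 0, "dz": 3, "ax": 0, "ay": 0, "az": 0, "claw": 1},
    {"dx": 0, "dy": 0, "dz": 6, "ax": 0, "ay": 0, "az": 0, "claw": 1},
    {"dx": 4, "dy": -9, "dz": 6, "ax": 0, "ay": 0, "az": -0.237, "claw": 1},
    {"dx": 8.67, "dy": -19.25, "dz": 6, "ax": 0, "ay": 0, "az": -0.237, "claw": 1},
    {"dx": 8.67, "dy": -19.25, "dz": 6, "ax": 0, "ay": 0, "az": -0.237, "claw": 1},
    {"dx": 8.67, "dy": -19.25, "dz": 6, "ax": 0, "ay": 0, "az": -0.237, "claw": 1},
    {"dx": 8.67, "dy": -19.25, "dz": 6, "ax": 0, "ay": 0, "az": -0.237, "claw": 1},
    {"dx": 8.67, "dy": -19.25, "dz": 6, "ax": 0, "ay": 0, "az": -0.237, "claw": 1}
  ]
}}

```text
clock: 5.1
eef_pos: [546.0, 78.6, 39.0]
tool_rot: [-1.577, -0.003, -0.063]
force: [0.6, -1.1, -1.6]
width: 38.5
```

```bash
cat > look.py <<'E'
from h import *
import sys
n,x0,x1,y0,y1=sys.argv[1],*map(int,sys.argv[2:6])
for c in("top","scene"):
    pass
e=cam("scene"); k=760/(x1-x0)
k=min(k,580/(y1-y0))
cv2.imwrite("pics/"+n+".png",cv2.resize(e["color"][y0:y1,x0:x1,::-1],None,fx=k,fy=k,interpolation=cv2.INTER_CUBIC))
s=read_state();print(s["clock"],s["eef_pos"].round(1),s["tool_rot"].round(3),s["force"].round(1),s["width"])
E
sed -i '/^for c/,/pass/d' look.py
python3 look.py m1 220 380 110 250
```

```text
5.15 [544.4  82.6  38.8] [-1.575e+00 -1.000e-03 -6.000e-02] [ 0.2 -0.2 -1.9] 38.544093862428106
```

View pics/m1.png

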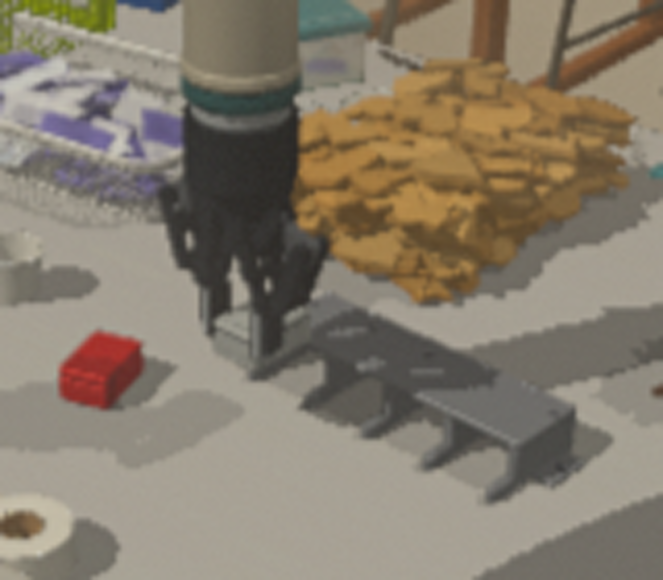

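>>> {"op": "servo_tool", "data": {
  "increments": [
    {"dx": 0, "dy": 0, "dz": -2, "ax": 0, "ay": 0, "az": 0, "claw": 1},
    {"dx": 0, "dy": 0, "dz": -4, "ax": 0, "ay": 0, "az": 0, "claw": 1},
    {"dx": 0, "dy": 0, "dz": -5, "ax": 0, "ay": 0, "az": 0, "claw": 1},
    {"dx": 0, "dy": 0, "dz": -5, "ax": 0, "ay": 0, "az": 0, "claw": 1},
    {"dx": 0, "dy": 0, "dz": -5, "ax": 0, "ay": 0, "az": 0, "claw": 1}
  ]
}}

```text
clock: 5.57
eef_pos: [541.6, 91.0, -11.3]
tool_rot: [-1.571, 0.002, -0.049]
force: [0.5, 0.3, -2.6]
width: 38.6
```

```bash
python3 look.py m2 250 350 160 240; python3 - <<'E'
from h import *
d=cam("top"); cv2.imwrite("pics/m2t.png",cv2.resize(d["color"][130:220,220:360,::-1],None,fx=5.5,fy=5.5,interpolation=cv2.INTER_CUBIC))
E
```

```text
5.6167 [542.3  91.1 -10.7] [-1.571 -0.    -0.049] [-0.4  0.3 -2. ] 38.50243075441993
```

View pics/m2.png

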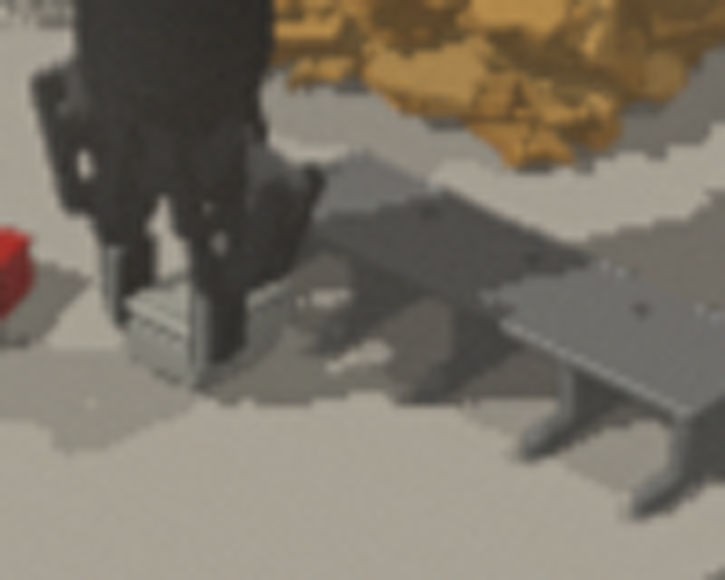

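View pics/m2t.png

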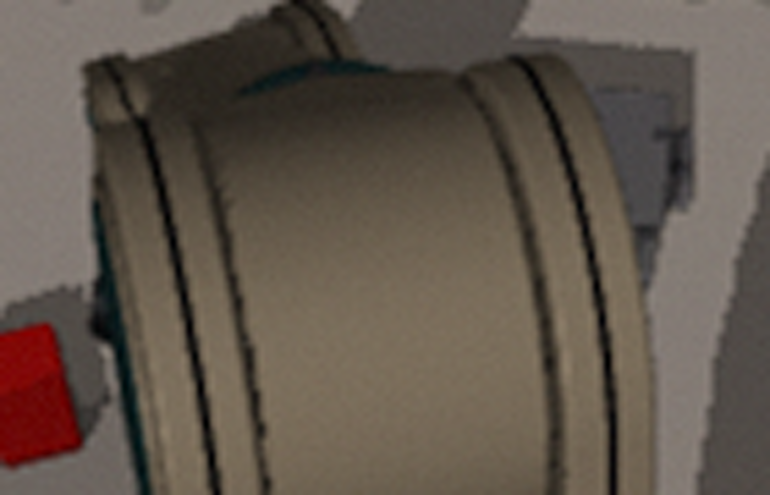

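>>> {"op": "servo_tool", "data": {
  "increments": [
    {"dx": 0, "dy": -0.05, "dz": -0.8, "ax": 0, "ay": 0, "az": 0, "claw": 1},
    {"dx": 0.8, "dy": -0.1, "dz": -0.8, "ax": 0, "ay": 0, "az": 0, "claw": 1},
    {"dx": 1.6, "dy": -0.14, "dz": -0.8, "ax": 0, "ay": 0, "az": 0, "claw": 1},
    {"dx": 2.0, "dy": -0.16, "dz": -0.8, "ax": 0, "ay": 0, "az": 0, "claw": 1},
    {"dx": 2.0, "dy": -0.16, "dz": -0.8, "ax": 0, "ay": 0, "az": 0, "claw": 1}
  ]
}}

```text
clock: 6.08
eef_pos: [564.7, 88.7, -18.5]
tool_rot: [-1.57, -0.003, -0.051]
force: [0.4, 0.7, -1.5]
width: 38.5
```

>>> {"op": "servo_tool", "data": {
  "increments": [
    {"dx": 0.6, "dy": -0.03, "dz": 0, "ax": 0, "ay": 0, "az": 0, "claw": 1},
    {"dx": 1.2, "dy": -0.06, "dz": 0, "ax": 0, "ay": 0, "az": 0, "claw": 1},
    {"dx": 1.8, "dy": -0.09, "dz": 0, "ax": 0, "ay": 0, "az": 0, "claw": 1},
    {"dx": 2.0, "dy": -0.1, "dz": 0, "ax": 0, "ay": 0, "az": 0, "claw": 1}
  ]
}}

```text
clock: 6.42
eef_pos: [584.0, 87.7, -18.8]
tool_rot: [-1.57, -0.002, -0.05]
force: [0.4, -0.0, -1.7]
width: 38.5
```

```bash
python3 look.py m3 260 360 160 240
```

```text
6.4667 [583.8  87.7 -18.8] [-1.571 -0.002 -0.05 ] [ 0.  -0.4 -1.8] 38.8803242296696
```

View pics/m3.png

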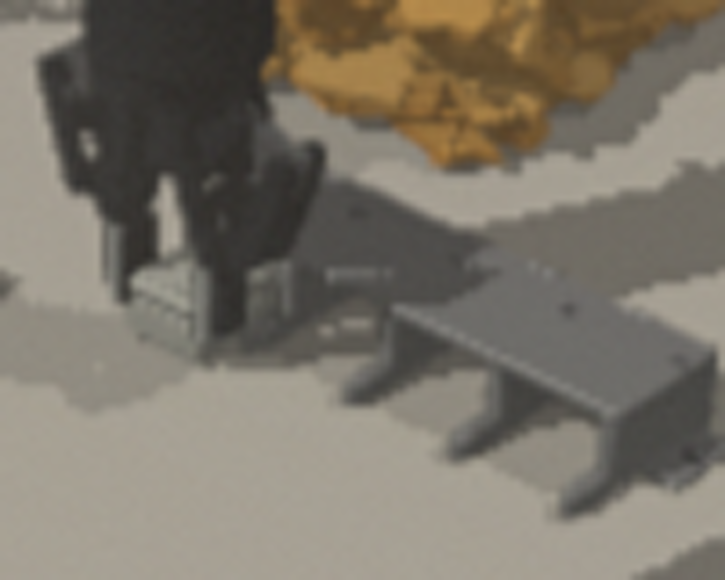

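>>> {"op": "servo_tool", "data": {
  "increments": [
    {"dx": 0.6, "dy": -0.03, "dz": 0, "ax": 0, "ay": 0, "az": 0, "claw": 1},
    {"dx": 1.2, "dy": -0.06, "dz": 0, "ax": 0, "ay": 0, "az": 0, "claw": 1},
    {"dx": 1.8, "dy": -0.09, "dz": 0, "ax": 0, "ay": 0, "az": 0, "claw": 1},
    {"dx": 2.0, "dy": -0.1, "dz": 0, "ax": 0, "ay": 0, "az": 0, "claw": 1}
  ]
}}

```text
clock: 6.8
eef_pos: [604.0, 86.7, -18.8]
tool_rot: [-1.571, -0.002, -0.05]
force: [-0.1, 0.2, -0.7]
width: 38.7
```

>>> {"op": "servo_tool", "data": {
  "increments": [
    {"dx": 0.3, "dy": -0.02, "dz": 0, "ax": 0, "ay": 0, "az": 0, "claw": 1},
    {"dx": 0.6, "dy": -0.03, "dz": 0, "ax": 0, "ay": 0, "az": 0, "claw": 1},
    {"dx": 0.8, "dy": -0.04, "dz": 0, "ax": 0, "ay": 0, "az": 0, "claw": 1}
  ]
}}

```text
clock: 7.05
eef_pos: [606.5, 86.5, -19.5]
tool_rot: [-1.572, 0.008, -0.05]
force: [-7.9, 1.1, 3.5]
width: 38.6
```

```bash
python3 look.py m4 260 340 160 225
```

```text
7.1 [606.5  86.5 -19.6] [-1.572  0.008 -0.05 ] [-6.4  0.4  2.4] 38.63456820828363
```

View pics/m4.png

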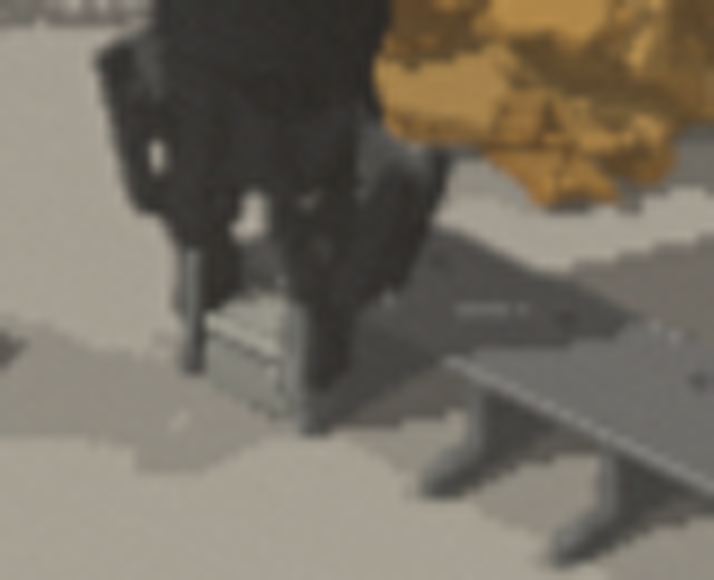

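>>> {"op": "servo_tool", "data": {
  "increments": [
    {"dx": -0.5, "dy": 0.02, "dz": 0, "ax": 0, "ay": 0, "az": 0, "claw": 1},
    {"dx": -0.5, "dy": 0.02, "dz": 0, "ax": 0, "ay": 0, "az": 0, "claw": -0.05},
    {"dx": -0.5, "dy": 0.02, "dz": 0, "ax": 0, "ay": 0, "az": 0, "claw": -0.05},
    {"dx": -1.3, "dy": 0.06, "dz": 0, "ax": 0, "ay": 0, "az": 0, "claw": -0.05},
    {"dx": -1.3, "dy": 0.06, "dz": 0, "ax": 0, "ay": 0, "az": 0, "claw": 1},
    {"dx": -1.3, "dy": 0.06, "dz": 0, "ax": 0, "ay": 0, "az": 0, "claw": 1},
    {"dx": -1.3, "dy": 0.06, "dz": 0, "ax": 0, "ay": 0, "az": 0, "claw": 1}
  ]
}}

```text
clock: 7.68
eef_pos: [596.8, 87.1, -18.2]
tool_rot: [-1.571, 0.001, -0.05]
force: [-3.1, 0.3, 6.2]
width: 38.1
```

>>> {"op": "servo_tool", "data": {
  "increments": [
    {"dx": 0.3, "dy": -0.02, "dz": 0, "ax": 0, "ay": 0, "az": 0, "claw": 1},
    {"dx": 0.6, "dy": -0.03, "dz": 0, "ax": 0, "ay": 0, "az": 0, "claw": 1},
    {"dx": 0.8, "dy": -0.04, "dz": 0, "ax": 0, "ay": 0, "az": 0, "claw": 1}
  ]
}}

```text
clock: 7.93
eef_pos: [599.4, 87.0, -18.3]
tool_rot: [-1.572, 0.011, -0.049]
force: [-15.9, 0.3, 20.3]
width: 37.7
```

>>> {"op": "servo_tool", "data": {
  "increments": [
    {"dx": -2.5, "dy": 0.12, "dz": 0.1, "ax": 0, "ay": 0, "az": 0, "claw": 1},
    {"dx": -5.5, "dy": 0.3, "dz": 0.2, "ax": 0, "ay": 0, "az": 0, "claw": 1},
    {"dx": -7.3, "dy": 0.4, "dz": 0.2, "ax": 0, "ay": 0, "az": 0, "claw": 1},
    {"dx": -7.3, "dy": 0.4, "dz": 0.2, "ax": 0, "ay": 0, "az": 0, "claw": 1},
    {"dx": -7.5, "dy": -2.4, "dz": 0.2, "ax": 0, "ay": 0, "az": 0, "claw": 1},
    {"dx": -7.6, "dy": -4.97, "dz": 0.2, "ax": 0, "ay": 0, "az": 0, "claw": 1},
    {"dx": -7.6, "dy": -4.97, "dz": 0.2, "ax": 0, "ay": 0, "az": 0, "claw": 1},
    {"dx": -7.6, "dy": -4.97, "dz": 0.2, "ax": 0, "ay": 0, "az": 0, "claw": 1}
  ]
}}

```text
clock: 8.6
eef_pos: [529.7, 34.5, -17.0]
tool_rot: [-1.572, -0.0, -0.054]
force: [0.8, -0.3, -1.2]
width: 38.4
```

```bash
python3 look.py m5 260 360 160 240
```

```text
8.65 [529.9  36.5 -17. ] [-1.571e+00 -1.000e-03 -5.100e-02] [ 0.5  1.4 -1.8] 37.7682172930153
```

View pics/m5.png

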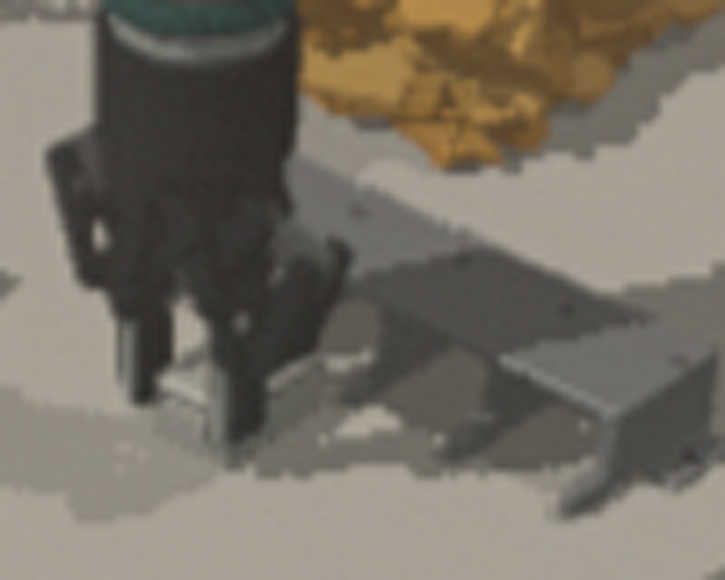

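>>> {"op": "servo_tool", "data": {
  "increments": [
    {"dx": 0.8, "dy": -0.04, "dz": -0.15, "ax": 0, "ay": 0, "az": 0, "claw": 1},
    {"dx": 1.8, "dy": -0.09, "dz": -0.15, "ax": 0, "ay": 0, "az": 0, "claw": 1},
    {"dx": 2.8, "dy": -0.14, "dz": -0.15, "ax": 0, "ay": 0, "az": 0, "claw": 1},
    {"dx": 3.5, "dy": -0.18, "dz": -0.15, "ax": 0, "ay": 0, "az": 0, "claw": 1},
    {"dx": 3.5, "dy": -0.18, "dz": -0.15, "ax": 0, "ay": 0, "az": 0, "claw": 1}
  ]
}}

```text
clock: 9.07
eef_pos: [567.6, 36.4, -18.3]
tool_rot: [-1.569, -0.004, -0.049]
force: [0.4, 0.2, 1.9]
width: 38.2
```

>>> {"op": "servo_tool", "data": {
  "increments": [
    {"dx": 0.8, "dy": -0.04, "dz": 0, "ax": 0, "ay": 0, "az": 0, "claw": 1},
    {"dx": 1.6, "dy": -0.08, "dz": 0, "ax": 0, "ay": 0, "az": 0, "claw": 1},
    {"dx": 2.4, "dy": -0.12, "dz": 0, "ax": 0, "ay": 0, "az": 0, "claw": 1},
    {"dx": 2.5, "dy": -0.13, "dz": 0, "ax": 0, "ay": 0, "az": 0, "claw": 1}
  ]
}}

```text
clock: 9.4
eef_pos: [590.2, 34.4, -18.2]
tool_rot: [-1.57, -0.001, -0.049]
force: [-2.3, -0.4, 5.0]
width: 38.4
```

>>> {"op": "servo_tool", "data": {
  "increments": [
    {"dx": 0.4, "dy": -0.02, "dz": 0, "ax": 0, "ay": 0, "az": 0, "claw": 1},
    {"dx": 0.8, "dy": -0.04, "dz": 0, "ax": 0, "ay": 0, "az": 0, "claw": 1},
    {"dx": 1.2, "dy": -0.06, "dz": 0, "ax": 0, "ay": 0, "az": 0, "claw": 1}
  ]
}}

```text
clock: 9.65
eef_pos: [598.3, 33.8, -18.2]
tool_rot: [-1.571, 0.005, -0.049]
force: [-4.9, 0.5, 7.6]
width: 38.4
```

>>> {"op": "servo_tool", "data": {
  "increments": [
    {"dx": 0.3, "dy": -0.02, "dz": 0, "ax": 0, "ay": 0, "az": 0, "claw": 1},
    {"dx": 0.5, "dy": -0.03, "dz": 0, "ax": 0, "ay": 0, "az": 0, "claw": 1},
    {"dx": 0.5, "dy": -0.03, "dz": 0, "ax": 0, "ay": 0, "az": 0, "claw": 1}
  ]
}}

```text
clock: 9.9
eef_pos: [604.5, 33.3, -18.2]
tool_rot: [-1.571, 0.003, -0.049]
force: [-3.5, -0.2, 7.5]
width: 38.1
```

>>> {"op": "servo_tool", "data": {
  "increments": [
    {"dx": 0, "dy": 0, "dz": 0, "ax": 0, "ay": 0, "az": 0, "claw": -0.1},
    {"dx": 0, "dy": 0, "dz": 0, "ax": 0, "ay": 0, "az": 0, "claw": -0.1},
    {"dx": -1.5, "dy": 0.08, "dz": 0.1, "ax": 0, "ay": 0, "az": 0, "claw": -0.1},
    {"dx": -3, "dy": 0.15, "dz": 0.1, "ax": 0, "ay": 0, "az": 0, "claw": 0.4},
    {"dx": -3.5, "dy": 0.18, "dz": 0.1, "ax": 0, "ay": 0, "az": 0, "claw": 1},
    {"dx": -3.5, "dy": 0.18, "dz": 0.1, "ax": 0, "ay": 0, "az": 0, "claw": 1},
    {"dx": -3.5, "dy": 0.18, "dz": 0.1, "ax": 0, "ay": 0, "az": 0, "claw": 1},
    {"dx": -3.5, "dy": 0.18, "dz": 0.1, "ax": 0, "ay": 0, "az": 0, "claw": 1}
  ]
}}

```text
clock: 10.57
eef_pos: [572.8, 34.7, -17.3]
tool_rot: [-1.571, -0.002, -0.05]
force: [0.1, 0.4, -0.0]
width: -0.2
```

```bash
python3 look.py m6 260 360 160 240
```

```text
10.6167 [572.7  34.8 -17.3] [-1.571 -0.002 -0.05 ] [-1.3 -0.2 -0.4] 0.13938900530876577
```

View pics/m6.png

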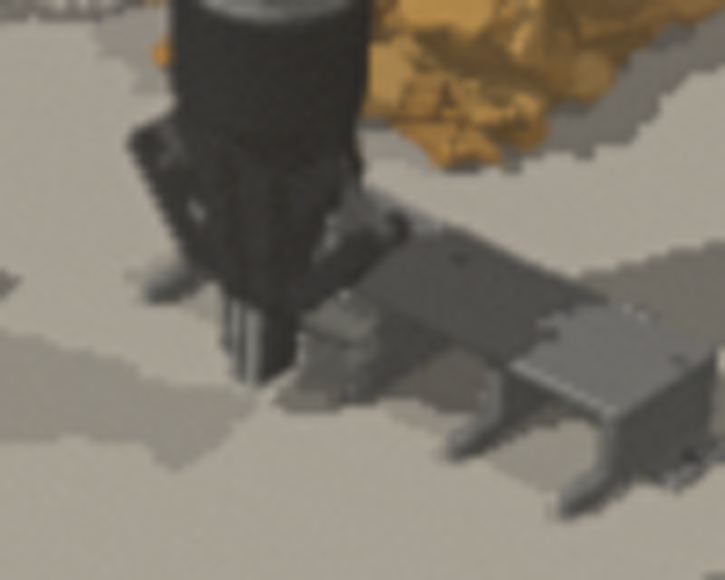

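>>> {"op": "servo_tool", "data": {
  "increments": [
    {"dx": 1, "dy": -0.05, "dz": 0, "ax": 0, "ay": 0, "az": 0, "claw": 1},
    {"dx": 1.7, "dy": -0.08, "dz": 0, "ax": 0, "ay": 0, "az": 0, "claw": 1},
    {"dx": 2.2, "dy": -0.11, "dz": 0, "ax": 0, "ay": 0, "az": 0, "claw": 1},
    {"dx": 2.7, "dy": -0.14, "dz": 0, "ax": 0, "ay": 0, "az": 0, "claw": 1}
  ]
}}

```text
clock: 10.95
eef_pos: [598.4, 33.3, -17.5]
tool_rot: [-1.571, 0.001, -0.05]
force: [-2.0, 0.1, 1.5]
width: -0.2
```

>>> {"op": "servo_tool", "data": {
  "increments": [
    {"dx": 0.3, "dy": -0.01, "dz": 0, "ax": 0, "ay": 0, "az": 0, "claw": 1},
    {"dx": 0.5, "dy": -0.02, "dz": 0, "ax": 0, "ay": 0, "az": 0, "claw": 1},
    {"dx": 0.5, "dy": -0.02, "dz": 0, "ax": 0, "ay": 0, "az": 0, "claw": 1}
  ]
}}

```text
clock: 11.2
eef_pos: [603.7, 33.1, -17.5]
tool_rot: [-1.571, -0.0, -0.05]
force: [-0.5, 0.1, 1.1]
width: 0.2
```

>>> {"op": "servo_tool", "data": {
  "increments": [
    {"dx": 0.2, "dy": -0.01, "dz": 0, "ax": 0, "ay": 0, "az": 0, "claw": 1},
    {"dx": 0.3, "dy": -0.01, "dz": 0, "ax": 0, "ay": 0, "az": 0, "claw": 1},
    {"dx": 0.3, "dy": -0.01, "dz": 0, "ax": 0, "ay": 0, "az": 0, "claw": 1}
  ]
}}

```text
clock: 11.45
eef_pos: [606.6, 33.0, -17.4]
tool_rot: [-1.571, -0.0, -0.05]
force: [0.3, 0.3, 0.1]
width: -0.2
```

```bash
python3 look.py m7 260 360 160 240
```

```text
11.5 [606.6  33.  -17.4] [-1.571 -0.    -0.05 ] [0.5 0.1 0.2] -0.019990781663555897
```

View pics/m7.png

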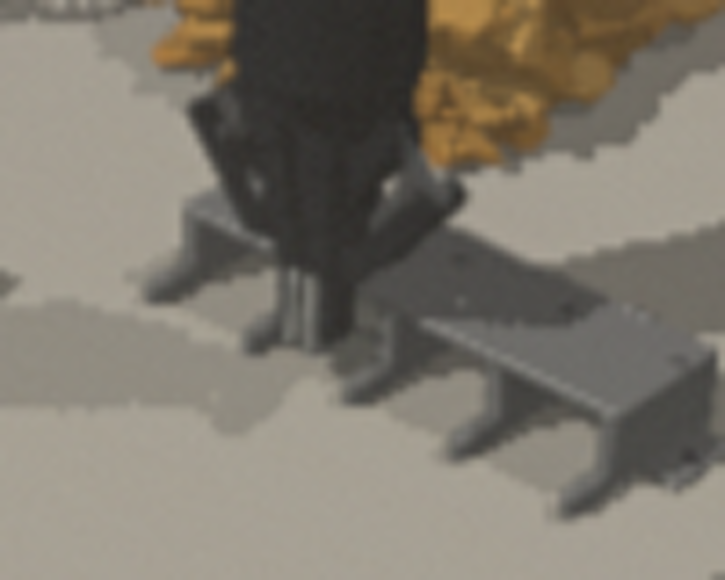

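>>> {"op": "servo_tool", "data": {
  "increments": [
    {"dx": 0.2, "dy": -0.01, "dz": 0, "ax": 0, "ay": 0, "az": 0, "claw": 1},
    {"dx": 0.3, "dy": -0.01, "dz": 0, "ax": 0, "ay": 0, "az": 0, "claw": 1},
    {"dx": 0.3, "dy": -0.01, "dz": 0, "ax": 0, "ay": 0, "az": 0, "claw": 1}
  ]
}}

```text
clock: 11.75
eef_pos: [607.0, 33.0, -17.6]
tool_rot: [-1.571, 0.004, -0.05]
force: [-5.8, 0.8, 3.6]
width: -0.0
```

>>> {"op": "servo_tool", "data": {
  "increments": [
    {"dx": -2, "dy": 0.1, "dz": 0, "ax": 0, "ay": 0, "az": 0, "claw": 1},
    {"dx": -5, "dy": 0.25, "dz": 1, "ax": 0, "ay": 0, "az": 0, "claw": 1},
    {"dx": -7, "dy": 0.1, "dz": 4, "ax": 0, "ay": 0, "az": 0, "claw": 0},
    {"dx": -9, "dy": -3, "dz": 7, "ax": 0, "ay": 0, "az": 0.12, "claw": -1},
    {"dx": -11, "dy": -7, "dz": 9, "ax": 0, "ay": 0, "az": 0.24, "claw": -1},
    {"dx": -13, "dy": -11, "dz": 9, "ax": 0, "ay": 0, "az": 0.36, "claw": -1},
    {"dx": -15, "dy": -15, "dz": 9, "ax": 0, "ay": 0, "az": 0.48, "claw": -1},
    {"dx": -16, "dy": -19, "dz": 9, "ax": 0, "ay": 0, "az": 0.585, "claw": -1}
  ]
}}

```text
clock: 12.42
eef_pos: [453.9, -141.8, 73.5]
tool_rot: [-1.572, -0.001, 0.543]
force: [0.7, 0.2, -0.4]
width: 71.9
```

```bash
python3 look.py m8 260 360 160 240;python3 - <<'E'
from h import *
d=cam("top"); cv2.imwrite("pics/m8t.png",cv2.resize(d["color"][130:220,220:360,::-1],None,fx=5.5,fy=5.5,interpolation=cv2.INTER_CUBIC))
E
```

```text
12.4667 [ 448.9 -154.8   72.7] [-1.575  0.007  0.53 ] [-2.8 -6.6 -0. ] 78.7766850258106
```

View pics/m8.png

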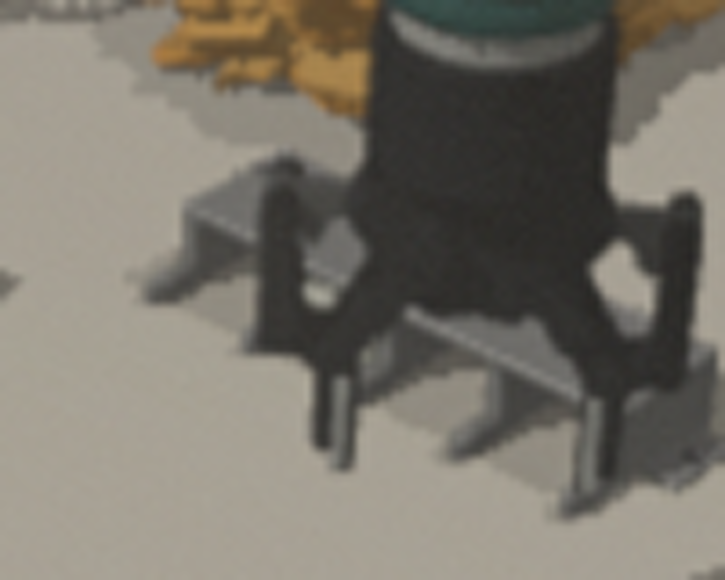

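View pics/m8t.png

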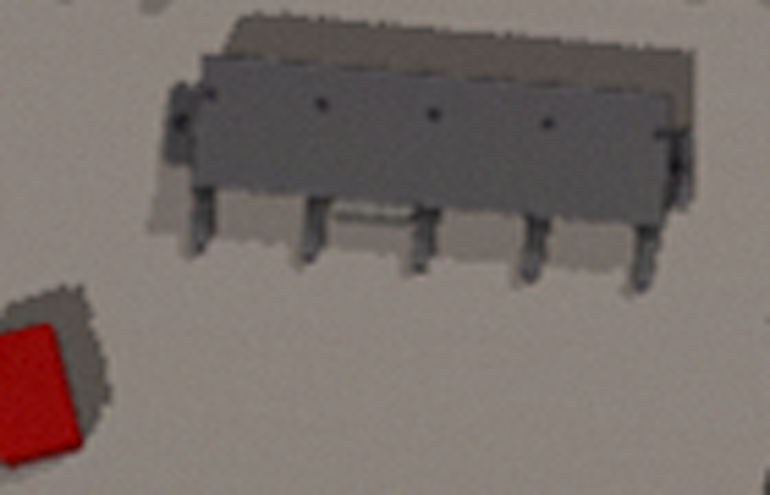

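>>> {"op": "servo_tool", "data": {
  "increments": [
    {"dx": -0.4, "dy": -4, "dz": 0, "ax": 0, "ay": 0, "az": 0, "claw": -0.6},
    {"dx": -0.7, "dy": -8, "dz": 0, "ax": 0, "ay": 0, "az": 0, "claw": -0.6},
    {"dx": -1.0, "dy": -12, "dz": 0, "ax": 0, "ay": 0, "az": 0, "claw": -0.6},
    {"dx": -1.3, "dy": -15, "dz": 0, "ax": 0, "ay": 0, "az": 0, "claw": -0.6},
    {"dx": -1.3, "dy": -15.2, "dz": 0, "ax": 0, "ay": 0, "az": 0, "claw": -0.6},
    {"dx": -1.3, "dy": -15.2, "dz": 0, "ax": 0, "ay": 0, "az": 0, "claw": -0.6}
  ]
}}

```text
clock: 13.02
eef_pos: [441.5, -295.5, 72.4]
tool_rot: [-1.573, -0.0, 0.529]
force: [0.1, 0.3, -0.2]
width: 68.0
```

```bash
python3 look.py m9 320 440 210 310
```

```text
13.0667 [ 442.  -293.1   72.4] [-1.571e+00 -1.000e-03  5.330e-01] [ 0.1  0.5 -1.2] 68.32753458150772
```

View pics/m9.png

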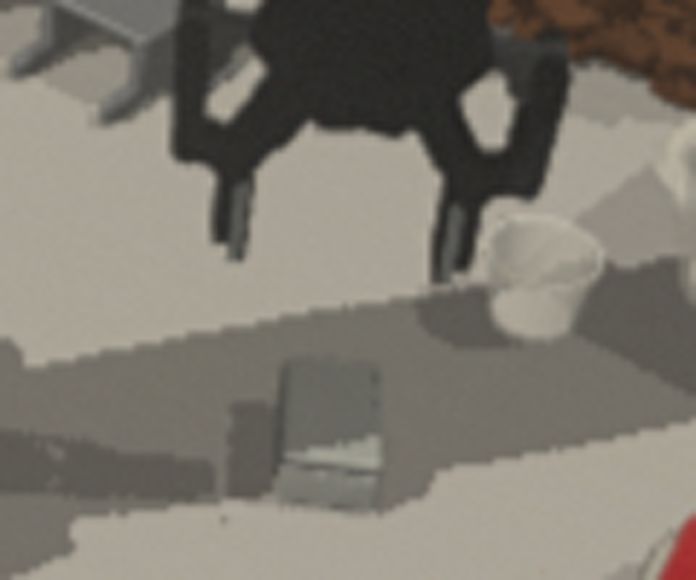

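>>> {"op": "servo_tool", "data": {
  "increments": [
    {"dx": -0.62, "dy": -1.51, "dz": -1, "ax": 0, "ay": 0, "az": 0, "claw": -0.6},
    {"dx": -0.62, "dy": -1.51, "dz": -3, "ax": 0, "ay": 0, "az": 0, "claw": -0.6},
    {"dx": -0.62, "dy": -1.51, "dz": -5, "ax": 0, "ay": 0, "az": 0, "claw": -0.6},
    {"dx": -0.62, "dy": -1.51, "dz": -5, "ax": 0, "ay": 0, "az": 0, "claw": -0.6},
    {"dx": -0.62, "dy": -1.51, "dz": -5, "ax": 0, "ay": 0, "az": 0, "claw": -0.6}
  ]
}}

```text
clock: 13.48
eef_pos: [435.0, -306.1, 21.7]
tool_rot: [-1.568, 0.001, 0.537]
force: [-0.1, 0.1, 0.4]
width: 68.6
```

```bash
python3 look.py m10 330 430 230 310
```

```text
13.5333 [ 435.9 -306.6   22.6] [-1.57  -0.     0.537] [ 0.1 -0.6 -0.3] 68.2616169589095
```

View pics/m10.png

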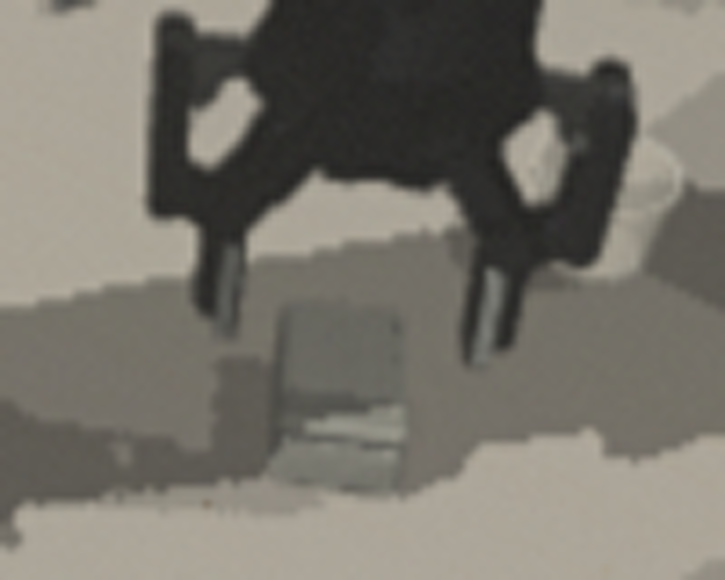

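Fingers straddle tin B centrally. Descend and grip.

>>> {"op": "servo_tool", "data": {
  "increments": [
    {"dx": 0, "dy": -0.1, "dz": -2, "ax": 0, "ay": 0, "az": 0, "claw": -0.4},
    {"dx": 0, "dy": -0.1, "dz": -3.7, "ax": 0, "ay": 0, "az": 0, "claw": -0.3},
    {"dx": 0, "dy": -0.1, "dz": -4.3, "ax": 0, "ay": 0, "az": 0, "claw": -0.3},
    {"dx": 0, "dy": -0.1, "dz": -4.3, "ax": 0, "ay": 0, "az": 0, "claw": -0.3},
    {"dx": 0, "dy": -0.1, "dz": -4.3, "ax": 0, "ay": 0, "az": 0, "claw": -0.3}
  ]
}}

```text
clock: 13.95
eef_pos: [436.0, -308.6, -19.8]
tool_rot: [-1.571, -0.001, 0.536]
force: [0.8, 0.1, 0.8]
width: 55.5
```

>>> {"op": "servo_tool", "data": {
  "increments": [
    {"dx": 0, "dy": 0, "dz": 0, "ax": 0, "ay": 0, "az": 0, "claw": 1},
    {"dx": 0, "dy": 0, "dz": 0, "ax": 0, "ay": 0, "az": 0, "claw": 1},
    {"dx": 0, "dy": 0, "dz": 0, "ax": 0, "ay": 0, "az": 0, "claw": 1},
    {"dx": 0, "dy": 0, "dz": 0, "ax": 0, "ay": 0, "az": 0, "claw": 1}
  ]
}}

```text
clock: 14.28
eef_pos: [436.3, -309.1, -19.1]
tool_rot: [-1.573, -0.001, 0.535]
force: [-0.8, 0.6, 5.9]
width: 38.2
```

```bash
python3 look.py m11 330 430 230 310
```

```text
14.3333 [ 436.3 -309.1  -19.1] [-1.573e+00 -1.000e-03  5.350e-01] [-0.2  0.4  6.3] 38.40595678544543
```

View pics/m11.png

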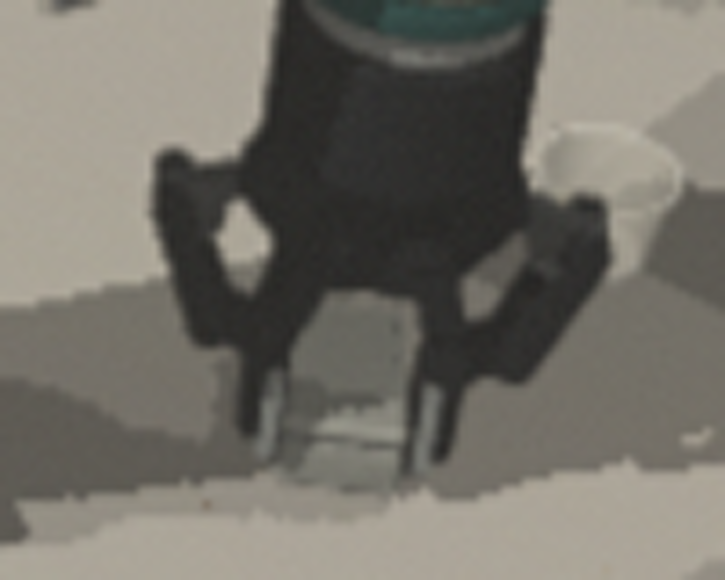

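>>> {"op": "servo_tool", "data": {
  "increments": [
    {"dx": 0, "dy": 0, "dz": 3, "ax": 0, "ay": 0, "az": 0, "claw": 1},
    {"dx": 1.3, "dy": 3.3, "dz": 5, "ax": 0, "ay": 0, "az": -0.1, "claw": 1},
    {"dx": 2.7, "dy": 7, "dz": 5, "ax": 0, "ay": 0, "az": -0.22, "claw": 1},
    {"dx": 4.1, "dy": 10.5, "dz": 5, "ax": 0, "ay": 0, "az": -0.34, "claw": 1},
    {"dx": 5.5, "dy": 14, "dz": 5, "ax": 0, "ay": 0, "az": -0.46, "claw": 1},
    {"dx": 6.9, "dy": 17.5, "dz": 5, "ax": 0, "ay": 0, "az": -0.585, "claw": 1},
    {"dx": 8.2, "dy": 21, "dz": 4, "ax": 0, "ay": 0, "az": -0.585, "claw": 1},
    {"dx": 9.32, "dy": 23.79, "dz": 3, "ax": 0, "ay": 0, "az": -0.585, "claw": 1}
  ]
}}

```text
clock: 15.0
eef_pos: [530.5, -67.2, 10.5]
tool_rot: [-1.57, -0.003, -0.048]
force: [0.8, 0.1, -1.1]
width: 38.6
```

>>> {"op": "servo_tool", "data": {
  "increments": [
    {"dx": 0, "dy": 0, "dz": -1, "ax": 0, "ay": 0, "az": 0, "claw": 1},
    {"dx": 0, "dy": 0, "dz": -1, "ax": 0, "ay": 0, "az": 0, "claw": 1},
    {"dx": 0, "dy": 0, "dz": -1, "ax": 0, "ay": 0, "az": 0, "claw": 1}
  ]
}}

```text
clock: 15.25
eef_pos: [527.9, -71.2, -0.6]
tool_rot: [-1.571, 0.001, -0.05]
force: [0.2, -0.0, -1.6]
width: 38.2
```

```bash
python3 look.py m12 280 380 170 250
```

```text
15.3 [ 5.281e+02 -7.220e+01 -2.000e-01] [-1.572e+00  1.000e-03 -5.100e-02] [ 0.  -1.2 -1.1] 38.097248847725254
```

View pics/m12.png

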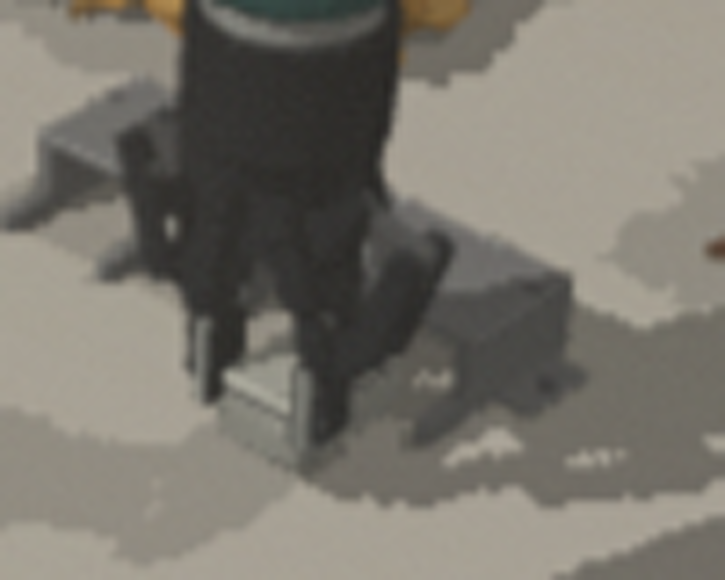

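>>> {"op": "servo_tool", "data": {
  "increments": [
    {"dx": 0, "dy": 0, "dz": -1.7, "ax": 0, "ay": 0, "az": 0, "claw": 1},
    {"dx": 0.1, "dy": 0, "dz": -1.7, "ax": 0, "ay": 0, "az": 0, "claw": 1},
    {"dx": 0.1, "dy": 0, "dz": -1.7, "ax": 0, "ay": 0, "az": 0, "claw": 1}
  ]
}}

```text
clock: 15.55
eef_pos: [529.0, -72.4, -17.3]
tool_rot: [-1.571, 0.001, -0.052]
force: [1.0, 0.5, -1.2]
width: 38.3
```

>>> {"op": "servo_tool", "data": {
  "increments": [
    {"dx": 0.8, "dy": -0.04, "dz": 0, "ax": 0, "ay": 0, "az": 0, "claw": 1},
    {"dx": 1.8, "dy": -0.09, "dz": 0, "ax": 0, "ay": 0, "az": 0, "claw": 1},
    {"dx": 2.8, "dy": -0.14, "dz": 0, "ax": 0, "ay": 0, "az": 0, "claw": 1},
    {"dx": 3.5, "dy": -0.18, "dz": 0, "ax": 0, "ay": 0, "az": 0, "claw": 1},
    {"dx": 3.5, "dy": -0.18, "dz": 0, "ax": 0, "ay": 0, "az": 0, "claw": 1}
  ]
}}

```text
clock: 15.97
eef_pos: [567.6, -73.0, -16.6]
tool_rot: [-1.571, -0.004, -0.05]
force: [-0.7, -0.3, -0.8]
width: 38.1
```

```bash
python3 look.py m13 280 380 170 250
```

```text
16.0167 [565.9 -73.  -17. ] [-1.571 -0.002 -0.05 ] [-1.1 -0.5 -1.5] 38.30889788793126
```

View pics/m13.png

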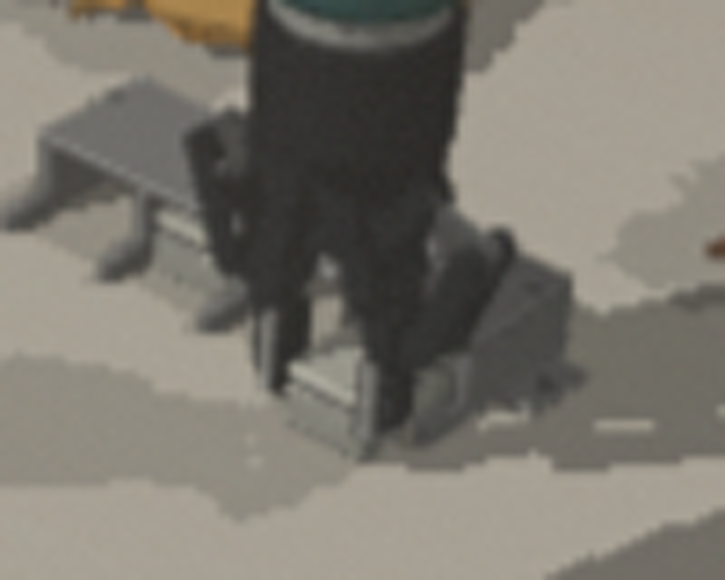

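>>> {"op": "servo_tool", "data": {
  "increments": [
    {"dx": 0.8, "dy": -0.04, "dz": 0, "ax": 0, "ay": 0, "az": 0, "claw": 1},
    {"dx": 1.6, "dy": -0.08, "dz": 0, "ax": 0, "ay": 0, "az": 0, "claw": 1},
    {"dx": 2.2, "dy": -0.11, "dz": 0, "ax": 0, "ay": 0, "az": 0, "claw": 1},
    {"dx": 2.2, "dy": -0.11, "dz": 0, "ax": 0, "ay": 0, "az": 0, "claw": 1}
  ]
}}

```text
clock: 16.35
eef_pos: [588.9, -73.7, -17.3]
tool_rot: [-1.571, -0.003, -0.05]
force: [0.5, 1.2, -0.9]
width: 38.2
```

>>> {"op": "servo_tool", "data": {
  "increments": [
    {"dx": 0.4, "dy": -0.02, "dz": 0, "ax": 0, "ay": 0, "az": 0, "claw": 1},
    {"dx": 0.8, "dy": -0.04, "dz": 0, "ax": 0, "ay": 0, "az": 0, "claw": 1},
    {"dx": 1.2, "dy": -0.06, "dz": 0, "ax": 0, "ay": 0, "az": 0, "claw": 1},
    {"dx": 1.2, "dy": -0.06, "dz": 0, "ax": 0, "ay": 0, "az": 0, "claw": 1}
  ]
}}

```text
clock: 16.68
eef_pos: [594.6, -74.2, -18.4]
tool_rot: [-1.571, 0.008, -0.049]
force: [-6.3, 0.6, 2.0]
width: 38.7
```

>>> {"op": "servo_tool", "data": {
  "increments": [
    {"dx": -2.5, "dy": 0.12, "dz": 0.1, "ax": 0, "ay": 0, "az": 0, "claw": 1},
    {"dx": -5.5, "dy": 0.3, "dz": 0.1, "ax": 0, "ay": 0, "az": 0, "claw": 1},
    {"dx": -7.3, "dy": 0.4, "dz": 0.1, "ax": 0, "ay": 0, "az": 0, "claw": 1},
    {"dx": -7.3, "dy": 0.4, "dz": 0.1, "ax": 0, "ay": 0, "az": 0, "claw": 1},
    {"dx": -7.2, "dy": 3, "dz": 0.1, "ax": 0, "ay": 0, "az": 0, "claw": 1},
    {"dx": -7.0, "dy": 5.71, "dz": 0.1, "ax": 0, "ay": 0, "az": 0, "claw": 1},
    {"dx": -7.0, "dy": 5.71, "dz": 0.1, "ax": 0, "ay": 0, "az": 0, "claw": 1},
    {"dx": -7.0, "dy": 5.71, "dz": 0.1, "ax": 0, "ay": 0, "az": 0, "claw": 1}
  ]
}}

```text
clock: 17.35
eef_pos: [529.8, -14.6, -16.4]
tool_rot: [-1.569, -0.001, -0.046]
force: [0.2, -1.2, -1.1]
width: 38.3
```

```bash
python3 look.py m14 270 370 170 250
```

```text
17.4 [529.4 -16.5 -16.5] [-1.571e+00 -1.000e-03 -4.800e-02] [-0.5 -0.7 -0.9] 38.340479454275965
```

View pics/m14.png

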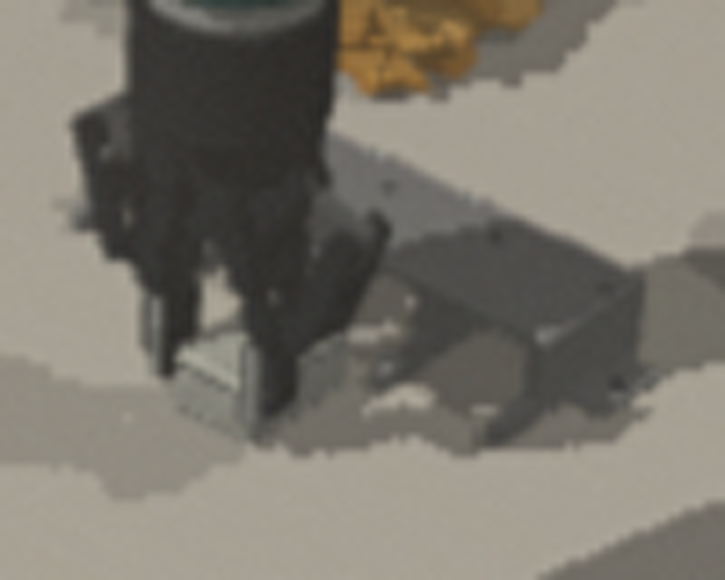

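>>> {"op": "servo_tool", "data": {
  "increments": [
    {"dx": 0.8, "dy": -0.04, "dz": -0.1, "ax": 0, "ay": 0, "az": 0, "claw": 1},
    {"dx": 1.8, "dy": -0.09, "dz": -0.1, "ax": 0, "ay": 0, "az": 0, "claw": 1},
    {"dx": 2.8, "dy": -0.14, "dz": -0.1, "ax": 0, "ay": 0, "az": 0, "claw": 1},
    {"dx": 3.5, "dy": -0.18, "dz": -0.1, "ax": 0, "ay": 0, "az": 0, "claw": 1},
    {"dx": 3.5, "dy": -0.18, "dz": -0.1, "ax": 0, "ay": 0, "az": 0, "claw": 1}
  ]
}}

```text
clock: 17.82
eef_pos: [566.3, -19.7, -17.5]
tool_rot: [-1.57, -0.003, -0.051]
force: [1.2, 1.3, -1.2]
width: 38.5
```

>>> {"op": "servo_tool", "data": {
  "increments": [
    {"dx": 0.8, "dy": -0.04, "dz": 0, "ax": 0, "ay": 0, "az": 0, "claw": 1},
    {"dx": 1.6, "dy": -0.08, "dz": 0, "ax": 0, "ay": 0, "az": 0, "claw": 1},
    {"dx": 2.2, "dy": -0.11, "dz": 0, "ax": 0, "ay": 0, "az": 0, "claw": 1},
    {"dx": 2.2, "dy": -0.11, "dz": 0, "ax": 0, "ay": 0, "az": 0, "claw": 1}
  ]
}}

```text
clock: 18.15
eef_pos: [588.0, -20.8, -17.3]
tool_rot: [-1.571, -0.003, -0.051]
force: [0.7, 0.3, -0.2]
width: 38.5
```

>>> {"op": "servo_tool", "data": {
  "increments": [
    {"dx": 0.4, "dy": -0.02, "dz": 0, "ax": 0, "ay": 0, "az": 0, "claw": 1},
    {"dx": 0.8, "dy": -0.04, "dz": 0, "ax": 0, "ay": 0, "az": 0, "claw": 1},
    {"dx": 1.2, "dy": -0.06, "dz": 0, "ax": 0, "ay": 0, "az": 0, "claw": 1},
    {"dx": 1.2, "dy": -0.06, "dz": 0, "ax": 0, "ay": 0, "az": 0, "claw": 1}
  ]
}}

```text
clock: 18.48
eef_pos: [598.8, -20.8, -17.5]
tool_rot: [-1.571, -0.001, -0.05]
force: [0.6, -0.4, -1.0]
width: 38.2
```

>>> {"op": "servo_tool", "data": {
  "increments": [
    {"dx": 0.3, "dy": -0.02, "dz": -0.05, "ax": 0, "ay": 0, "az": 0, "claw": 1},
    {"dx": 0.4, "dy": -0.02, "dz": -0.1, "ax": 0, "ay": 0, "az": 0, "claw": 1},
    {"dx": 0.4, "dy": -0.02, "dz": -0.1, "ax": 0, "ay": 0, "az": 0, "claw": 1}
  ]
}}

```text
clock: 18.73
eef_pos: [601.7, -20.9, -18.7]
tool_rot: [-1.571, -0.0, -0.05]
force: [0.8, 0.0, -1.0]
width: 38.2
```

>>> {"op": "servo_tool", "data": {
  "increments": [
    {"dx": 0, "dy": 0, "dz": 0, "ax": 0, "ay": 0, "az": 0, "claw": -0.1},
    {"dx": 0, "dy": 0, "dz": 0, "ax": 0, "ay": 0, "az": 0, "claw": -0.1},
    {"dx": -1.5, "dy": 0.08, "dz": 0.1, "ax": 0, "ay": 0, "az": 0, "claw": -0.1},
    {"dx": -3, "dy": 0.15, "dz": 0.1, "ax": 0, "ay": 0, "az": 0, "claw": 0},
    {"dx": -4, "dy": 0.2, "dz": 0.1, "ax": 0, "ay": 0, "az": 0, "claw": 1},
    {"dx": -4, "dy": 0.2, "dz": 0.1, "ax": 0, "ay": 0, "az": 0, "claw": 1},
    {"dx": -4, "dy": 0.2, "dz": 0.1, "ax": 0, "ay": 0, "az": 0, "claw": 1},
    {"dx": -4, "dy": 0.2, "dz": 0.1, "ax": 0, "ay": 0, "az": 0, "claw": 1}
  ]
}}

```text
clock: 19.4
eef_pos: [563.0, -18.9, -17.3]
tool_rot: [-1.571, -0.002, -0.05]
force: [0.2, 0.3, 0.5]
width: 0.0
```

```bash
python3 look.py m15 270 370 170 250
```

```text
19.45 [563.  -18.9 -17.3] [-1.571 -0.002 -0.05 ] [ 0.4 -0.4 -0.7] 0.00947399008053589
```

View pics/m15.png

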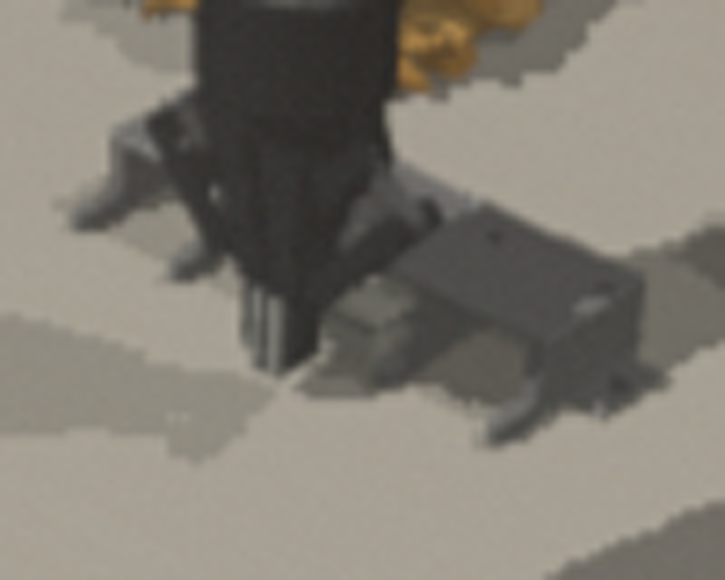

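>>> {"op": "servo_tool", "data": {
  "increments": [
    {"dx": 1, "dy": -0.05, "dz": 0, "ax": 0, "ay": 0, "az": 0, "claw": 1},
    {"dx": 2, "dy": -0.1, "dz": 0, "ax": 0, "ay": 0, "az": 0, "claw": 1},
    {"dx": 2.6, "dy": -0.13, "dz": 0, "ax": 0, "ay": 0, "az": 0, "claw": 1},
    {"dx": 3.1, "dy": -0.16, "dz": 0, "ax": 0, "ay": 0, "az": 0, "claw": 1},
    {"dx": 3.6, "dy": -0.18, "dz": 0, "ax": 0, "ay": 0, "az": 0, "claw": 1}
  ]
}}

```text
clock: 19.87
eef_pos: [597.5, -20.8, -17.7]
tool_rot: [-1.571, 0.001, -0.05]
force: [-0.7, -0.2, 0.4]
width: 0.2
```

>>> {"op": "servo_tool", "data": {
  "increments": [
    {"dx": 0.2, "dy": -0.01, "dz": 0, "ax": 0, "ay": 0, "az": 0, "claw": 1},
    {"dx": 0.4, "dy": -0.02, "dz": 0, "ax": 0, "ay": 0, "az": 0, "claw": 1},
    {"dx": 0.5, "dy": -0.02, "dz": 0, "ax": 0, "ay": 0, "az": 0, "claw": 1},
    {"dx": 0.5, "dy": -0.02, "dz": 0, "ax": 0, "ay": 0, "az": 0, "claw": 1}
  ]
}}

```text
clock: 20.2
eef_pos: [602.7, -20.9, -17.6]
tool_rot: [-1.571, -0.0, -0.05]
force: [-0.4, 1.4, 0.8]
width: 0.2
```

>>> {"op": "servo_tool", "data": {
  "increments": [
    {"dx": 0.2, "dy": -0.01, "dz": 0, "ax": 0, "ay": 0, "az": 0, "claw": 1},
    {"dx": 0.3, "dy": -0.01, "dz": 0, "ax": 0, "ay": 0, "az": 0, "claw": 1},
    {"dx": 0.3, "dy": -0.01, "dz": 0, "ax": 0, "ay": 0, "az": 0, "claw": 1}
  ]
}}

```text
clock: 20.45
eef_pos: [604.1, -20.9, -17.7]
tool_rot: [-1.571, 0.003, -0.05]
force: [-4.2, 0.4, 3.2]
width: -0.1
```

Contact falls at the same rack x (about -12) as in bay 2. Now I back away and check.

>>> {"op": "servo_tool", "data": {
  "increments": [
    {"dx": -2, "dy": 0.1, "dz": 0, "ax": 0, "ay": 0, "az": 0, "claw": 1},
    {"dx": -5, "dy": 0.25, "dz": 1, "ax": 0, "ay": 0, "az": 0, "claw": 1},
    {"dx": -8, "dy": -1, "dz": 5, "ax": 0, "ay": 0, "az": 0, "claw": 1},
    {"dx": -11, "dy": -4, "dz": 9, "ax": 0, "ay": 0, "az": 0, "claw": 1},
    {"dx": -13, "dy": -7, "dz": 13, "ax": 0, "ay": 0, "az": 0, "claw": 1},
    {"dx": -14, "dy": -10, "dz": 16, "ax": 0, "ay": 0, "az": 0, "claw": 1},
    {"dx": -14, "dy": -14, "dz": 18, "ax": 0, "ay": 0, "az": 0, "claw": 1},
    {"dx": -14, "dy": -18, "dz": 18, "ax": 0, "ay": 0, "az": 0, "claw": 1}
  ]
}}

```text
clock: 21.12
eef_pos: [469.7, -169.2, 155.4]
tool_rot: [-1.572, -0.006, -0.047]
force: [1.2, -0.2, -0.7]
width: -0.1
```

>>> {"op": "servo_tool", "data": {
  "increments": [
    {"dx": 0, "dy": -4, "dz": 0, "ax": 0, "ay": 0, "az": 0, "claw": 1},
    {"dx": 0, "dy": -8, "dz": 0, "ax": 0, "ay": 0, "az": 0, "claw": 1},
    {"dx": 0, "dy": -8, "dz": 0, "ax": 0, "ay": 0, "az": 0, "claw": 1},
    {"dx": 0, "dy": -8, "dz": 0, "ax": 0, "ay": 0, "az": 0, "claw": 1}
  ]
}}

```text
clock: 21.45
eef_pos: [468.4, -252.6, 152.2]
tool_rot: [-1.573, -0.002, -0.056]
force: [0.1, 1.1, -0.1]
width: 0.1
```

```bash
python3 look.py f1 270 370 170 250;python3 - <<'E'
from h import *
d=cam("top"); cv2.imwrite("pics/f1t.png",cv2.resize(d["color"][130:200,240:360,::-1],None,fx=6.4,fy=6.4,interpolation=cv2.INTER_CUBIC)); save(d,"f1full")
E
```

```text
21.5 [ 468.6 -249.9  152. ] [-1.571e+00 -1.000e-03 -5.200e-02] [0.1 1.2 0.4] 0.09174589547730252
```

View pics/f1.png

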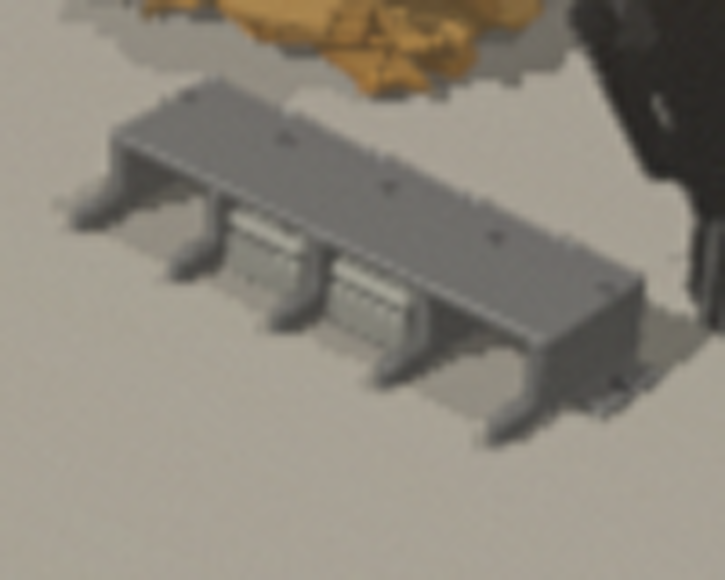

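View pics/f1t.png

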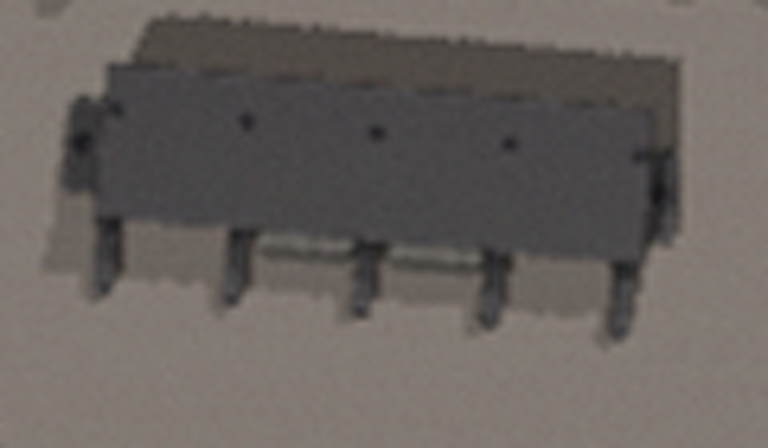

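View pics/f1full.png

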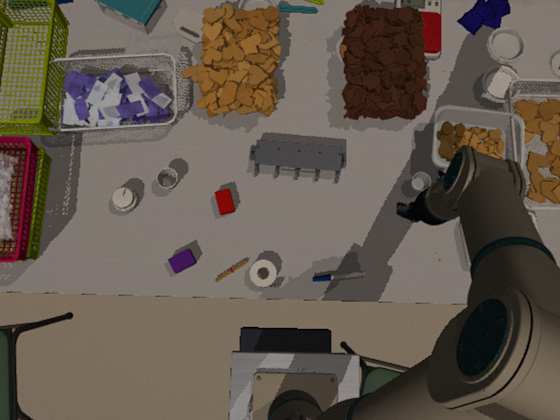

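```bash
python3 - <<'E'
from h import *
e=np.load("scene0.npy",allow_pickle=True).item(); d=np.load("top0.npy",allow_pickle=True).item()
def rk(p): v=np.array(p[:2])-[617.5,5.5]; c,s=np.cos(-.05),np.sin(-.05); return (c*v[0]+s*v[1]).round(1),(-s*v[0]+c*v[1]).round(1)
for nm,x,y in(("A",268,243),("B",375,296)):
    for z in(25,28): print(nm,z,rk(ray(e,270+x/7.25-.5,170+y/7.25-.5,z)))
# bottom end of end faces in scene on bench
for nm,x,y in(("A",263,292),("B",368,345)): print(nm,"bottom",rk(ray(e,270+x/7.25-.5,170+y/7.25-.5,0)))
for nm,x,y in(("A",310,258),("B",435,268)): print(nm,"top low edge z~14",rk(ray(d,240+x/6.4-.5,130+y/6.4-.5,14)))
E
```

```text
A 25 (np.float64(-2.2), np.float64(22.8))
A 28 (np.float64(-5.9), np.float64(19.8))
B 25 (np.float64(-2.7), np.float64(-32.5))
B 28 (np.float64(-6.4), np.float64(-35.2))
A bottom (np.float64(-1.1), np.float64(25.0))
B bottom (np.float64(-1.5), np.float64(-29.8))
A top low edge z~14 (np.float64(-2.7), np.float64(23.6))
B top low edge z~14 (np.float64(-2.6), np.float64(-28.3))
```

```bash
python3 -c "
from cell import *
s=read_state();print(s['clock'],s['force'],abs(s['qd']).max());print(finish_job())"
```

```text
21.55 [ 0.42086226  0.52160288 -0.68537421] 0.02686611557951141
the job is handed in; nothing more can be done
None
```

I slid both spare tins home in the two empty bays, tin A in bay 2 and tin B in bay 3, and handed the job in at 21.6 s. `finish_job` reports no verdict.

**Finding the bays:** I probed each bay with the tin held in the gripper. Bays 1 and 4 stopped it firmly with its front end about 35 mm behind the hood's front edge, so both are occupied and I withdrew. In bays 2 and 3 the tin passed that depth. I then released each tin there and pushed it with closed fingers. Both pushes stopped at the same rack x, with only about 4–6 N.

**Last checks:**
- **Tins:** in both camera views, both tins' outer ends lie about 1–3 mm outside the hood's front edge; 2 mm is the design value for fully home. Reading the same edges at the full 28 mm lid height instead gave about -6 mm. I put that down to the 3 mm edge rounding, because the bench-level edges and the top view agree on about -2 mm.
- **Bystanders and look-alikes:** the cups, timer, and red and purple blocks showed no visible movement. I judged this by eye, not by measuring.
- **Arm:** it stood clear and nearly at rest.

**One disagreement:** the fingertips stood about 35 mm behind the reported TCP at grip width, much more than the text suggests. I set the grip heights by camera and force instead.

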